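# Pack up the socket case on the shop counter

### The job

The impact socket case has to be packed up: move the screw carton and the tape measure that lie on its lid over onto the black rubber counter mat, side by side, then open the lid all the way. Lay every loose socket down in the case in a groove of its own size (slim sockets in the narrow grooves, fat ones in the wide grooves), shut the lid fully, and leave the other goods on the counter where they are.

Things in the scene. Friction and masses are not known exactly. Their poses are not given: they have to be found in the camera images.
- case: fixed steel socket case, 110 mm deep (x), 276 mm wide (y), underside on the counter; base walls 40 mm high and 4 mm thick, 63.5 mm high to the top of the shut lid. Origin at the centre of its underside; x points to the hinge side, the pull tab is on the -x side, z up. Inside (102 x 268 mm) are four parallel grooves along x: two narrow ones in the +y half, two wide ones in the -y half
- lid (a joint): angle of the lid in rad: 0 shut, 1.85 fully open (leaning back past upright). It turns about the case's y, the tab side rising. A friction hinge holds it where it is left; moving it takes about 1 to 5 N at the tab, and it must be led all the way home: it does not drop shut by itself
- lid_tab (a point): grip point in the lid's black pull tab; the tab is 36 mm wide along the case's y, 12 mm thick, and sticks out 47 mm from the lid's edge; this point is 30 mm out from the lid's edge. Pinch it from above across its width (along the case's y); it can turn between the fingers while the lid swings. In the lid's own frame at the hinge, shut: 140 mm to -x, 11.5 mm up
- lid_hinge (a point): middle of the lid's hinge axis, which runs along the case's y: 55 mm to +x and 40.5 mm up from the case's origin
- groove_slim_a (a point): centre that a seated 26 mm socket takes up in this V-shaped groove of the case (29.4 mm above the underside of the case): the socket lies along the case's x. The groove is two V saddles (24 mm wide at the top, 90 degree V), 16 mm thick, centred 27 mm before and behind this point, with a 38 mm gap between them for the fingers, floor 4 mm up. Narrow groove at case y = 91 mm
- groove_slim_b (a point): centre that a seated 26 mm socket takes up in this V-shaped groove of the case (29.4 mm above the underside of the case): the socket lies along the case's x. The groove is two V saddles (24 mm wide at the top, 90 degree V), 16 mm thick, centred 27 mm before and behind this point, with a 38 mm gap between them for the fingers, floor 4 mm up. Narrow groove at case y = 37 mm
- groove_fat_a (a point): centre that a seated 36 mm socket takes up in this V-shaped groove of the case (32 mm above the underside of the case): the socket lies along the case's x. The groove is two V saddles (33 mm wide at the top, 90 degree V), 16 mm thick, centred 27 mm before and behind this point, with a 38 mm gap between them for the fingers, floor 4 mm up. Wide groove at case y = -22 mm
- groove_fat_b (a point): centre that a seated 36 mm socket takes up in this V-shaped groove of the case (32 mm above the underside of the case): the socket lies along the case's x. The groove is two V saddles (33 mm wide at the top, 90 degree V), 16 mm thick, centred 27 mm before and behind this point, with a 38 mm gap between them for the fingers, floor 4 mm up. Wide groove at case y = -86 mm
- slim1: slim deep impact socket, plain steel cylinder 26 mm across and 78 mm long, 0.2 kg, lying on the grey work mat at the start; may be absent. Origin on its axis at mid-length; x runs along the axis (it may be rolled about x)
- slim2: slim deep impact socket, plain steel cylinder 26 mm across and 78 mm long, 0.2 kg, lying on the grey work mat at the start; may be absent. Origin on its axis at mid-length; x runs along the axis (it may be rolled about x)
- fat1: fat deep impact socket, plain steel cylinder 36 mm across and 78 mm long, 0.36 kg, lying on the grey work mat at the start; may be absent. Origin on its axis at mid-length; x runs along the axis (it may be rolled about x)
- fat2: fat deep impact socket, plain steel cylinder 36 mm across and 78 mm long, 0.36 kg, lying on the grey work mat at the start; may be absent. Origin on its axis at mid-length; x runs along the axis (it may be rolled about x)
- carton: closed cardboard carton of screws, 60 (x) x 90 (y) x 45 (z) mm, 0.35 kg, lying on the shut lid at the start; origin at its centre
- tape_measure: yellow and black pocket tape measure, 60 (x) x 66 (y) x 36 (z) mm, 0.25 kg, lying flat on the shut lid at the start; origin at its centre
- mat: flat black rubber counter mat, 170 (x) x 240 (y) x 4 mm, fixed, empty at the start; origin at the centre of its underside
- work_mat: flat grey work mat, 280 (x) x 270 (y) x 6 mm, fixed, on which the loose sockets lie at the start (they can roll). Origin at the centre of its underside
- seal_tape: bystander: white roll of thread seal tape, 54 mm across, 19 mm high
- coupling: bystander: grey plastic pipe coupling standing on end, 42 mm across, 42 mm high
- padlock: bystander: brass padlock lying flat, 24 mm high
- spanner: bystander: steel spanner lying flat, 170 mm long
- spray_can: bystander: grey spray can, 52 mm across, 150 mm high
- glue_jar: bystander: white jar, 60 mm across, 75 mm high
- nail_box: bystander: cardboard nail box, 60 mm high
Not all that is in view belongs to the job. What is shaped like the slim2 but green or yellow is not meant.

How it is judged:
By the outcome, as a careful person would: the job done as asked, in the order asked, and still so for the second after the job is handed in, with the robot touching nothing.
Of slim1, slim2, fat1, fat2 only 2 to 4 are there at a start; the rules pass over those that are not, and their reading is None.
At some moment in a run one of carton, tape_measure may be knocked a few centimetres aside while the robot is not near it.
Once in a run the grip may slacken for a moment while it holds something.
It also fails if it takes over 210 s, if anything falls off the work surface, if the arm or the gripper's body presses on something with over 40 N, if the wrist force passes 120 N, or if a joint passes its speed limit or range.

### The arm

A 7-joint arm with a two-finger parallel gripper is mounted at the origin on the work surface. World frame = base frame: x ahead of the robot, y to its left, z up, the work surface at z = 0. Lengths are in m, angles in degrees, forces in N, time in s.
With the tool pointing down it reaches from about 0.425 to 1.025 m from the base axis. Payload 9.4 kg.
Tool frame: the origin (TCP) lies between the finger pads; the fingertips stand manip.tip_reach ahead of it and the grasp point (between the pads) lies 5 mm behind it (manip.tip_reach is the distance from the TCP to the fingertips, in m); z points along the fingers, y is the line along which they close (so a half turn about z gives the same grasp; the last joint's range is limited). The gripper opens to 93 mm and grips with 3 to 60 N. Pads are 15 mm wide; open, the fingers measure 128 mm over their backs; the gripper's body (75 mm by 188 mm) begins 65 mm behind the grasp point.
Start: joints at [68.887, 34.337, -0.143, 91.639, 0.103, 54.024, -4.572], TCP at [0.209, -0.694, 0.233] pointing down, gripper open.
Joint ranges: [-147.43, 147.43], [-19.82, 112.94], [-74.19, 73.91], [6.32, 146.72], [-59.91, 239.91], [6.04, 106.73], [-150.56, 150.56]. Speed limits (degrees/s): [127.2, 127.2, 172.46, 172.46, 180, 180, 180].

### API

Orientations are given as [roll, pitch, yaw] about the fixed x, y, z axes, in that order (R = Rz(yaw) Ry(pitch) Rx(roll)).
In Python, from station import observe, vision, workorder, boxes_of, manip gives the robot as it stands.
- The arm moves only by the tool carry_out, never from a script. Its argument "increments" is a list of rows, each a list of 7 numbers: the turn, a rotation vector about the tool's x, y, z in degrees, then the shift along the tool's x, y, z in mm, then the finger opening in mm, from 0 to 93. A call has exactly 8 rows; each row shifts and turns the commanded pose from where the row before left it, along the tool's axes as they then stand; what a row does not reach is not made up. A row lasts 1/10 s, in which the tool goes at most 50 mm and 8.59 degrees, less where a joint would pass 70% of its speed; a pose out of reach is approached as far as the arm can. A call with a gripper value outside its range is refused whole. The fingers move at their own pace and stop on an object; "newtons" is the grip in N (left out, the last holds). Time passes only in rows, so rows that do not move let the fingers close, or fill a call up. It gives the time, the measured TCP pose, the force, the opening and the grip force at its end, in the units of the state.
- observe(): the state, without advancing time (a new reading comes with each control period).
- vision.get_image(name): name is "scene" or "top" or "wrist"; returns (picture, depth): 420x560x3 uint8, blue, green, red; 420x560 float32, m along the optical axis (not along the pixel's ray), 0 where there is no reading.
- vision.camera_info(name): a dict with "mtx" (3x3 intrinsics, pixels), "world_to_cam" (4x4, takes a point from world to camera coordinates); the wrist camera has in their place "mount" (4x4, takes a point from camera to tool coordinates, whose origin is the TCP and whose axes are the flange's). Camera axes: x right, y up, looking along -z (the intrinsics and any distortion apply to the point x, -y, -z); pixel columns grow to the right and rows downward; lengths in m; the calibration is good to about 2 mm. The wrist camera is an equidistant fisheye: a pixel r from the principal point sees the ray r / f radians off the axis. A picture is of the moment at which its call begins: read the wrist's pose just before it. camera_info takes no time and is no camera call.
- workorder.sign_off(): hands the job in; it is judged then, once.
Trained networks look in the newest picture that a camera, given by its name, has taken for a name from the list of things; names that differ only in an ending like _2 or _b are one class to them, and where a whole thing is asked for, a point or a joint stands for the part that bears it (a point fixed in the world has none). Each returns a list of dicts, best first, with "score" (0 to 1); they miss things now and then, are a little off and sometimes report something else, mostly with a low value. They report only what shows in the picture. A call takes as long as a camera call. They do not tell look-alikes from the thing itself.
- boxes_of(camera, label): "pixel" ([column, row] in pixels, amid what is visible of it).
The state is a dict: "t": time; "q": joint angles; "joint_velocities": joint speeds; "joint_efforts": joint torques, N m; "tool_pos": TCP position; "tool_rot": TCP orientation; "wrist_force": force on the tool from outside, world axes, zero at the start; "moment": the same for the moment, N m; "finger_gap": finger opening in m; "grip_force": force on a finger pad.
Only numpy, scipy, OpenCV 4.12 (cv2) and the standard library are available. Lean on these libraries where they do the work, as an engineer would, in place of code of your own. Each camera call takes 0.05 s, during which the arm holds its last target. There are 200 camera calls.

## Working session

There is one attempt and no reset: what is moved stays moved. The work goes in short steps, Python scripts to look and compute and a tool call to move; the robot and the scene stay as the last step left them, time stands still between calls to the robot, and variables do not carry over. Pictures are saved under pics/ and viewed, at most 17 in all, crops included, and the job is handed in when it is done.

Besides the shell and the picture viewer there is one more tool, called as name(argument=value, ...), one argument or row to a line, values as JSON. carry_out: Moves the arm, as the interface text tells. Its arguments: {"type":"object","properties":{"increments":{"type":"array"},"newtons":{"type":"number"}},"required":["increments"]}

```bash
ls; mkdir -p pics; cat > h.py <<'E'
import numpy as np, cv2
from station import observe, vision, workorder, boxes_of, manip
from scipy.spatial.transform import Rotation as R
def cloud(name):
    im,d=vision.get_image(name); ci=vision.camera_info(name); K=np.array(ci['mtx']); T=np.linalg.inv(np.array(ci['world_to_cam']))
    v,u=np.mgrid[0:420,0:560]
    P=np.stack([(u-K[0,2])/K[0,0]*d,-(v-K[1,2])/K[1,1]*d,-d],-1)
    W=P@T[:3,:3].T+T[:3,3]; W[d<=0]=np.nan
    return im,d,W
E
python3 - <<'E'
from h import *
print(observe()); print(manip.tip_reach)
for n in ['scene','top','wrist']:
    ci=vision.camera_info(n); print(n,ci)
im,d,W=cloud('top'); cv2.imwrite('pics/top.png',im); np.save('top.npy',W)
im2,d,W2=cloud('scene'); cv2.imwrite('pics/scene.png',im2); np.save('scene.npy',W2)
for l in ['slim1','fat1','carton','tape_measure','mat','work_mat','lid_tab']:
    for b in boxes_of('top',l)[:5]:
        c,r=map(int,b['pixel']); print(l,round(b['score'],2),c,r,W[r,c].round(3))
E
```

```text
pics
{'t': 0.0, 'q': array([68.88472085, 34.38464381, -0.14601998, 91.67909065,  0.10451198,
       54.0251844 , -4.57143847]), 'joint_velocities': array([ 0.02094701, -0.05023693, -0.01791777, -0.00575278,  0.02046203,
       -0.0284807 ,  0.02988885]), 'joint_efforts': array([-5.07021814e-04, -7.65077877e+01,  1.49717107e+00, -2.52353114e+01,
       -5.23895770e-02,  1.68774073e-02,  1.27645785e-04]), 'tool_pos': array([ 0.20843718, -0.6939118 ,  0.23176976]), 'tool_rot': array([-1.79911654e+02,  9.08982486e-03,  1.67258758e+01]), 'wrist_force': array([ 0.42892754, -0.87009985,  0.1298832 ]), 'moment': array([ 0.02030379, -0.00336629,  0.01477809]), 'grip_force': 0.0, 'finger_gap': 0.09313825459190882}
0.014
scene {'mtx': array([[404.17350601,   0.        , 274.35146717],
       [  0.        , 404.17350601, 205.68601954],
       [  0.        ,   0.        ,   1.        ]]), 'world_to_cam': array([[-0.56935688,  0.82207188,  0.00552862,  0.24019555],
       [-0.50840622, -0.3573848 ,  0.78345339,  0.26068456],
       [ 0.64603085,  0.4432538 ,  0.62142595, -1.41594121],
       [ 0. 
[... 902 characters left out ...]
3099e-01],
       [ 0.00000000e+00,  0.00000000e+00,  0.00000000e+00,
         1.00000000e+00]])}
slim1 0.68 211 206 [0.55  0.292 0.032]
slim1 0.62 150 300 [0.286 0.451 0.024]
slim1 0.58 181 239 [0.456 0.372 0.031]
slim1 0.53 199 300 [0.289 0.317 0.017]
slim1 0.51 311 202 [0.565 0.015 0.059]
fat1 0.93 182 208 [0.541 0.371 0.042]
fat1 0.16 423 157 [ 0.71  -0.308  0.006]
carton 0.95 341 190 [ 0.592 -0.06   0.109]
carton 0.7 310 203 [0.562 0.018 0.06 ]
tape_measure 0.69 287 200 [0.564 0.081 0.093]
mat 0.7 432 224 [ 0.517 -0.334  0.005]
mat 0.3 426 154 [ 0.719 -0.317  0.006]
mat 0.21 307 202 [0.564 0.026 0.061]
work_mat 0.63 193 226 [ 0.495  0.346 -0.001]
lid_tab 0.84 308 203 [0.561 0.023 0.064]
```

View pics/top.png

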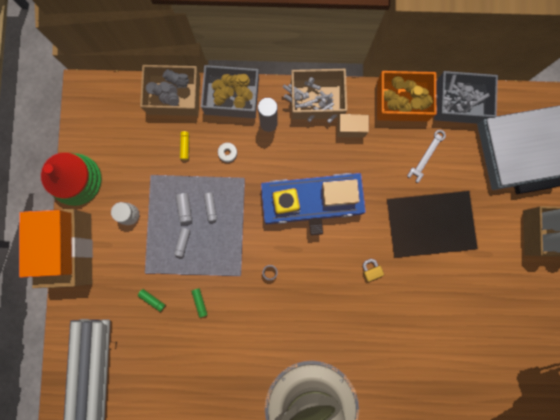

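View pics/scene.png

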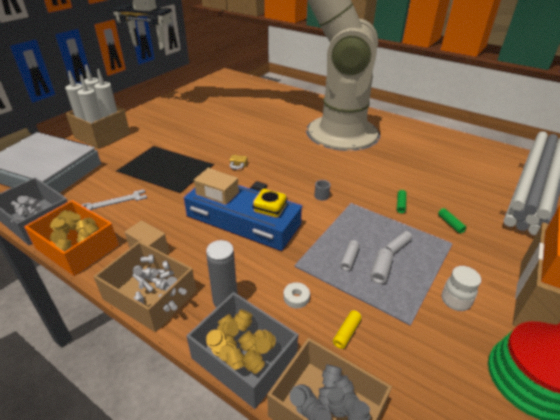

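```bash
cat >> h.py <<'E'
def rect(W,mask,zlo,zhi,minn=20,vis=0):
    m=mask&(W[...,2]>zlo)&(W[...,2]<zhi); p=W[m]
    if len(p)<minn: return None
    c,s,a=cv2.minAreaRect((p[:,:2]*1000).astype(np.float32))
    return np.round(c,1),np.round(s,1),round(a,1),np.round(np.median(p[:,2])*1000,1),len(p)
def roi(u0,v0,u1,v1):
    m=np.zeros((420,560),bool); m[v0:v1,u0:u1]=1; return m
E
python3 - <<'E'
from h import *
W=np.load('top.npy'); im=cv2.imread('pics/top.png')
print('table z',np.nanmedian(W[330:350,150:250,2]),np.nanmedian(W[150:170,330:380,2]),'mat',np.nanmedian(W[210:240,410:455,2]),'wm',np.nanmedian(W[180:195,155:170,2]),np.nanmedian(W[250:265,205:230,2]))
print('case',rect(W,roi(255,165,375,240),.05,.2))
print('lidtop',rect(W,roi(255,165,375,240),.056,.07))
print('tab',rect(W,roi(300,219,330,240),.03,.07))
print('carton',rect(W,roi(318,165,375,215),.098,.13))
print('tape',rect(W,roi(265,180,305,222),.085,.11))
for n,r in dict(fat=(172,185,195,226),slimR=(203,185,222,228),low=(170,224,194,262)).items():
    m=roi(*r)&(W[...,2]>.016)
    p=W[m]; print(n,rect(W,roi(*r),.016,.06),p[:,2].max(),np.percentile(p[:,2],95)); q=p[:,:2]-p[:,:2].mean(0); u,s,vt=np.linalg.svd(q,full_matrices=0); print('  axis',np.degrees(np.arctan2(vt[0,1],vt[0,0])),p.mean(0), np.ptp(q@vt.T,axis=0))
# mats by colour
g=cv2.cvtColor(im,cv2.COLOR_BGR2GRAY)
for n,r in dict(mat=(375,180,490,270),).items():
    m=roi(*r)&(g<40); p=W[m&~np.isnan(W[...,2])]; print(n,cv2.minAreaRect((p[:,:2]*1000).astype(np.float32)),np.median(p[:,2]))
c=cv2.resize(im[130:280,130:260],(780,900)[:2] if 0 else (520,600),interpolation=cv2.INTER_CUBIC); cv2.imwrite('pics/crop1.png',c)
# above-table obstacles
for n,r in dict(nail=(335,110,375,135),can=(255,95,280,135),coup=(255,260,282,285),lock=(358,255,388,285)).items():
    print(n,rect(W,roi(*r),.012,.3))
E
```

```text
table z -0.0019170117511558837 -0.0019558736903304563 mat 0.0025461664688016805 wm 0.003908147904399861 0.0038098537603097338
case (array([555.2,   8.5]), array([157.4, 277. ]), 7.2, np.float64(63.4), 4271)
lidtop (array([555.7,   9.1]), array([156.2, 275.9]), 7.2, np.float64(61.7), 2672)
tab (array([498.5,  13.2]), array([60.4, 42.9]), 89.7, np.float64(56.1), 215)
carton (array([588.7, -59. ]), array([60.6, 91.3]), 6.7, np.float64(106.8), 777)
tape (array([563.3,  85.8]), array([60.7, 66.2]), 12.6, np.float64(97.0), 555)
fat (array([545. , 371.3]), array([78.4, 34.8]), 11.1, np.float64(36.6), 361) 0.04539700244228673 0.04246858636631523
  axis -168.60030381377442 [0.54443942 0.36941978 0.03557017] [0.07846011 0.03480528]
slimR (array([551.2, 297.8]), array([78.6, 25.8]), 10.7, np.float64(27.3), 251) 0.03709387297027322 0.03308171430642681
  axis -168.69582959628528 [0.55041152 0.29738248 0.02719831] [0.0784149  0.02596018]
low (array([449.6, 372.9]), array([26.1, 77.4]), 77.2, np.float64(26.7), 256) 0.03540131458748763 0.03259089804768922
  axis 166.82029436137557 [0.44943054 0.37168971 0.02676874] [0.07743057 0.02617849]
mat ((528.835693359375, -391.5820617675781), (151.4816131591797, 111.99932861328125), 7.374603271484375) 0.0024494874287814827
nail (array([794.7, -92.1]), array([60. , 91.4]), 0.7, np.float64(57.3), 677)
can (array([818.3, 158.5]), array([103. ,  50.2]), 43.9, np.float64(138.4), 563)
coup (array([371.1, 125.2]), array([38.2, 38.4]), 1.5, np.float64(39.4), 70)
lock (array([ 387.3, -159.3]), array([55.5, 49.8]), 22.0, np.float64(21.0), 250)
```

View pics/crop1.png

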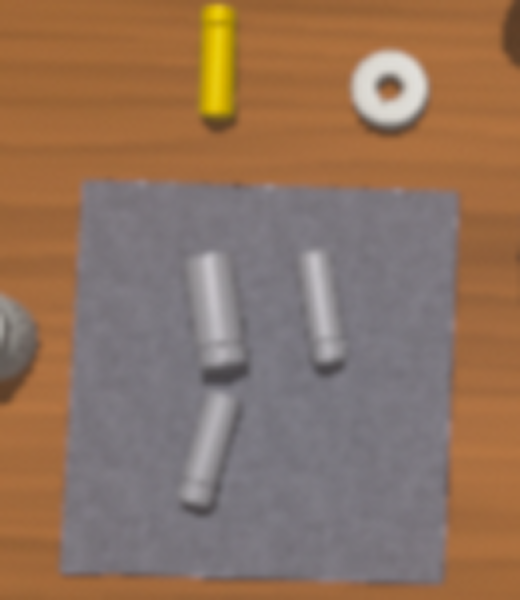

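```bash
cat >> h.py <<'E'
def plan(x,y,z,yaw,s=None):
    """metres/deg target with tool down: needed turn about tool z, then shift in the turned tool axes (mm)"""
    s=s or observe(); p=np.array(s['tool_pos']); r=np.array(s['tool_rot'])
    d=(np.array([x,y,z])-p)*1000; dy=(yaw-r[2]+180)%360-180
    a=np.radians(yaw); 
    sx=d[0]*np.cos(a)+d[1]*np.sin(a); sy=d[0]*np.sin(a)-d[1]*np.cos(a)
    print('at',p.round(4),r.round(1),'gap',round(s['finger_gap']*1000,1),'| turn tool z %.1f  shift x %.1f y %.1f z %.1f'%(-dy,sx,sy,-d[2]))
E
python3 - <<'E'
from h import *
W=np.load('top.npy'); im=cv2.imread('pics/top.png')
mx=im.max(2); m=roi(375,180,484,270)&(mx<45)
n,l,st,c=cv2.connectedComponentsWithStats(m.astype(np.uint8)); k=1+np.argmax(st[1:,4]); m=l==k
p=W[m&~np.isnan(W[...,2])]; print('mat',cv2.minAreaRect((p[:,:2]*1000).astype(np.float32)),st[k])
plan(.589,-.059,.2,96.7)
E
```

```text
mat ((551.1329345703125, -410.71038818359375), (88.716552734375, 121.68846893310547), 82.20374298095703) [441 193  32  43 790]
at [ 0.2085 -0.6943  0.2325] [-180.     0.    16.7] gap 93.1 | turn tool z -80.0  shift x 586.6 y 452.0 z 32.5
```

carry_out(
  increments=[
    [0,0,-8,0,0,0,93],
    [0,0,-8,0,0,0,93],
    [0,0,-8,0,0,0,93],
    [0,0,-8,0,0,0,93],
    [0,0,-8,0,0,0,93],
    [0,0,-8,0,0,0,93],
    [0,0,-8,0,0,0,93],
    [0,0,-8,0,0,0,93],
  ],
  newtons=25,
)

```text
t: 1.25
tool_pos: [0.2085, -0.6944, 0.2327]
tool_rot: [-180.0, 0.0, 81.0]
wrist_force: [0.0, 0.7, -0.9]
finger_gap: 0.0931
grip_force: 0.0
```

carry_out(
  increments=[
    [0,0,-8,0,0,0,93],
    [0,0,-8,0,0,0,93],
    [0,0,0,36,28,0,93],
    [0,0,0,36,28,0,93],
    [0,0,0,36,28,0,93],
    [0,0,0,36,28,0,93],
    [0,0,0,36,28,0,93],
    [0,0,0,36,28,0,93],
  ],
)

```text
t: 2.05
tool_pos: [0.3508, -0.4587, 0.2329]
tool_rot: [180.0, 0.0, 96.7]
wrist_force: [1.0, -0.1, -0.3]
finger_gap: 0.0928
grip_force: 0.0
```

carry_out(
  increments=[
    [0,0,0,36,28,0,93],
    [0,0,0,36,28,0,93],
    [0,0,0,36,28,0,93],
    [0,0,0,36,28,0,93],
    [0,0,0,36,28,0,93],
    [0,0,0,36,28,0,93],
    [0,0,0,36,28,0,93],
    [0,0,0,36,28,0,93],
  ],
)

```text
t: 2.85
tool_pos: [0.5397, -0.1464, 0.2328]
tool_rot: [180.0, 0.0, 96.7]
wrist_force: [1.3, -0.3, -0.3]
finger_gap: 0.0933
grip_force: 0.0
```

```bash
cat >> h.py <<'E'
def wcloud():
    s=observe(); im,d=vision.get_image('wrist'); ci=vision.camera_info('wrist'); K=ci['mtx']; M=ci['mount']
    v,u=np.mgrid[0:420,0:560]; a=(u-K[0,2])/K[0,0]; b=(v-K[1,2])/K[1,1]; r=np.hypot(a,b)+1e-9
    t=np.tan(np.minimum(r,1.45)); P=np.stack([a/r*t*d,-b/r*t*d,-d],-1)
    P=P@M[:3,:3].T+M[:3,3]; Q=R.from_euler('xyz',s['tool_rot'],degrees=True).as_matrix()
    W=P@Q.T+s['tool_pos']; W[d<=0]=np.nan; return im,d,W
E
python3 - <<'E'
from h import *
W=np.load('top.npy'); im=cv2.imread('pics/top.png')
g=im.max(2)
for th in (60,75,90):
    m=roi(370,180,484,270)&(g<th)
    n,l,st,c=cv2.connectedComponentsWithStats(m.astype(np.uint8)); k=1+np.argmax(st[1:,4]); m=l==k
    p=W[m&~np.isnan(W[...,2])]; print('mat',th,cv2.minAreaRect((p[:,:2]*1000).astype(np.float32)),st[k])
im,d,W=wcloud(); cv2.imwrite('pics/w1.png',im); np.save('w1.npy',W)
print('carton',rect(W,roi(0,0,560,420),.101,.112),'tape',rect(W,roi(0,0,560,420),.09,.1))
plan(.589,-.059,.2,96.7)
E
```

```text
mat 60 ((518.0709228515625, -334.1021728515625), (164.16314697265625, 235.28927612304688), 7.532998561859131) [ 388  192   88   65 4648]
mat 75 ((518.841796875, -334.043212890625), (166.2071990966797, 237.4725799560547), 7.482059001922607) [ 388  191   89   66 4760]
mat 90 ((518.5599365234375, -333.28656005859375), (168.95703125, 240.4709014892578), 7.405377388000488) [ 387  191   90   67 4915]
carton (array([688.2,   2.5]), array([330.1, 105.3]), 31.6, np.float64(108.0), 7149) tape (array([643. ,  52.4]), array([336.6, 129.8]), 42.2, np.float64(94.0), 316)
at [ 0.544  -0.1381  0.2335] [179.7  -0.2  97.2] gap 92.6 | turn tool z 0.5  shift x 73.3 y 53.9 z 33.5
```

View pics/w1.png

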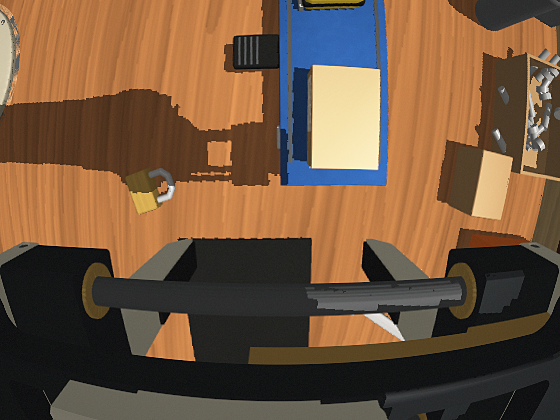

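```bash
python3 - <<'E'
from h import *
W=np.load('w1.npy')
print('carton',rect(W,roi(300,60,390,175),.104,.114),'tab',rect(W,roi(225,25,279,75),.04,.075),'lid',rect(W,roi(275,10,390,190),.055,.068))
print(np.nanmedian(W[100:130,50:100,2]))
plan(.589,-.059,.087,96.7)
E
```

```text
carton (array([586.7, -60.3]), array([60.8, 91. ]), 6.3, np.float64(108.0), 6978) tab (array([4.976e+02, 4.000e-01]), array([46.8, 36.5]), 7.4, np.float64(57.5), 1559) lid (array([579.9, -34.1]), array([114.5, 186.5]), 7.4, np.float64(63.1), 11681)
-0.00048158102687281823
at [ 0.544  -0.1381  0.2335] [179.7  -0.2  97.2] gap 92.6 | turn tool z 0.5  shift x 73.3 y 53.9 z 146.5
```

carry_out(
  increments=[
    [0,0,0.5,36,26,0,93],
    [0,0,0.5,36,26,0,93],
    [0,0,0,0,0,40,93],
    [0,0,0,0,0,40,93],
    [0,0,0,0,0,36,93],
    [0,0,0,0,0,15,93],
    [0,0,0,0,0,15,93],
    [0,0,0,0,0,0,93],
  ],
)

```text
t: 3.7
tool_pos: [0.5814, -0.0707, 0.0849]
tool_rot: [-179.8, -0.0, 95.7]
wrist_force: [-0.1, 0.1, 0.0]
finger_gap: 0.0927
grip_force: 0.0
```

carry_out(
  increments=[
    [0,0,0,0,0,0,40],
    [0,0,0,0,0,0,40],
    [0,0,0,0,0,0,40],
    [0,0,0,0,0,0,40],
    [0,0,0,0,0,0,40],
    [0,0,0,0,0,0,40],
    [0,0,0,0,0,0,40],
    [0,0,0,0,0,0,40],
  ],
)

```text
t: 4.5
tool_pos: [0.5837, -0.0706, 0.0875]
tool_rot: [179.8, 0.0, 95.7]
wrist_force: [2.6, 0.3, 6.4]
finger_gap: 0.0599
grip_force: 25.0
```

carry_out(
  increments=[
    [0,0,0,0,0,-15,40],
    [0,0,0,0,0,-25,40],
    [0,0,0,0,0,-25,40],
    [0,0,-1.7,-20,-6,0,40],
    [0,0,0,-35,-10,0,40],
    [0,0,0,-36,-10,0,40],
    [0,0,0,-36,-10,0,40],
    [0,0,0,-36,-10,0,40],
  ],
  newtons=40,
)

```text
t: 5.3
tool_pos: [0.5558, -0.2392, 0.151]
tool_rot: [-179.9, -0.0, 97.4]
wrist_force: [1.0, 0.8, -4.1]
finger_gap: 0.0598
grip_force: 40.0
```

carry_out(
  increments=[
    [0,0,0,-36,-10,0,40],
    [0,0,0,-36,-10,0,40],
    [0,0,0,-36,-10,0,40],
    [0,0,0,-30,-8,0,40],
    [0,0,0,-20,-5,0,40],
    [0,0,0,0,0,0,40],
    [0,0,0,0,0,0,40],
    [0,0,0,0,0,0,40],
  ],
)

```text
t: 6.1
tool_pos: [0.5349, -0.3987, 0.1512]
tool_rot: [-180.0, -0.1, 97.5]
wrist_force: [0.3, 0.0, -4.2]
finger_gap: 0.0594
grip_force: 40.0
```

```bash
python3 - <<'E'
from h import *
im,d,W=cloud('top'); np.save('top2.npy',W); cv2.imwrite('pics/top2.png',im)
plan(.527,-.400,.03,97.4); print(observe()['grip_force'])
print('carton?',rect(W,roi(370,170,500,280),.11,.15))
E
```

```text
at [ 0.5352 -0.3987  0.1514] [-1.80e+02 -1.00e-01  9.75e+01] gap 59.7 | turn tool z 0.1  shift x -0.3 y -8.3 z 121.4
39.968916177749634
carton? (array([ 531.7, -365.8]), array([88. , 50.8]), 8.6, np.float64(140.2), 104)
```

carry_out(
  increments=[
    [0,0,0,0,-8,10,40],
    [0,0,0,0,0,35,40],
    [0,0,0,0,0,35,40],
    [0,0,0,0,0,25,40],
    [0,0,0,0,0,12,40],
    [0,0,0,0,0,5,40],
    [0,0,0,0,0,1,40],
    [0,0,0,0,0,0,40],
  ],
)

```text
t: 6.95
tool_pos: [0.5277, -0.4016, 0.0296]
tool_rot: [179.9, 0.1, 97.4]
wrist_force: [-0.7, 0.4, -3.1]
finger_gap: 0.0598
grip_force: 40.0
```

carry_out(
  increments=[
    [0,0,0,0,0,0,93],
    [0,0,0,0,0,0,93],
    [0,0,0,0,0,0,93],
    [0,0,0,0,0,0,93],
    [0,0,0,0,0,0,93],
    [0,0,0,0,0,-30,93],
    [0,0,0,0,0,-45,93],
    [0,0,0,0,0,-45,93],
  ],
)

```text
t: 7.75
tool_pos: [0.5267, -0.4008, 0.1493]
tool_rot: [-179.9, -0.1, 97.4]
wrist_force: [0.7, -0.9, 0.1]
finger_gap: 0.0931
grip_force: 0.0
```

carry_out(
  increments=[
    [0,0,0,0,0,-45,93],
    [0,0,0,36,0,0,93],
    [0,0,0,36,0,0,93],
    [0,0,0,36,0,0,93],
    [0,0,0,36,0,0,93],
    [0,0,0,36,0,0,93],
    [0,0,0,36,0,0,93],
    [0,0,0,36,0,0,93],
  ],
)

```text
t: 8.55
tool_pos: [0.4942, -0.15, 0.1938]
tool_rot: [180.0, 0.0, 97.4]
wrist_force: [0.4, 0.0, 0.0]
finger_gap: 0.0928
grip_force: 0.0
```

carry_out(
  increments=[
    [0,0,0,36,10,0,93],
    [0,0,0,36,10,0,93],
    [0,0,0,36,10,0,93],
    [0,0,0,20,5,0,93],
    [0,0,0,10,5,0,93],
    [0,0,0,0,0,0,93],
    [0,0,0,0,0,0,93],
    [0,0,0,0,0,0,93],
  ],
)

```text
t: 9.35
tool_pos: [0.5162, -0.011, 0.1934]
tool_rot: [-180.0, 0.0, 97.3]
wrist_force: [-0.6, 0.1, 0.3]
finger_gap: 0.0933
grip_force: 0.0
```

```bash
python3 - <<'E'
from h import *
im,d,W=cloud('top'); cv2.imwrite('pics/top3.png',im)
print('carton',rect(W,roi(370,170,500,280),.035,.06))
print('tape by top',rect(W,roi(240,160,320,230),.085,.11))
im,d,W=wcloud(); cv2.imwrite('pics/w2.png',im); np.save('w2.npy',W)
plan(.564,.086,.083,102)
E
```

```text
carton (array([ 565.6, -436.9]), array([ 95.3, 226.5]), 38.6, np.float64(47.5), 847)
tape by top (array([563.8,  85.7]), array([61.4, 65.9]), 12.7, np.float64(97.2), 551)
at [ 0.5162 -0.0107  0.1935] [-180.     0.    97.3] gap 92.5 | turn tool z -4.7  shift x 84.7 y 66.9 z 110.5
```

View pics/w2.png

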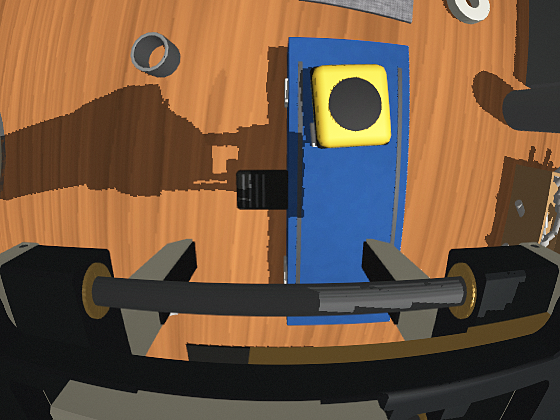

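```bash
python3 - <<'E'
from h import *
W=np.load('w2.npy')
print('tape',rect(W,roi(300,55,400,155),.092,.105),'tab',rect(W,roi(230,165,286,215),.04,.075),'lid+tape',rect(W,roi(287,30,412,235),.056,.068))
p=W[roi(287,60,412,235)&(abs(W[...,2]-.063)<.004)]; a=np.radians(7.4); q=p[:,:2]@np.array([[np.cos(a),-np.sin(a)],[np.sin(a),np.cos(a)]]); print(q.min(0),q.max(0))
im,d,W=cloud('top'); print('carton',rect(W,roi(390,195,480,260),.035,.06))
E
```

```text
tape (array([560.9,  84.4]), array([59.1, 65.6]), 11.8, np.float64(99.0), 5820) tab (array([497.3,   0.9]), array([44.3, 36.3]), 7.5, np.float64(57.5), 1956) lid+tape (array([569.8,  59. ]), array([111.1, 179. ]), 7.5, np.float64(63.1), 16993)
[ 0.51776509 -0.10402259] [0.62810338 0.05994611]
carton (array([ 528. , -389.1]), array([61. , 92.3]), 7.3, np.float64(47.2), 746)
```

carry_out(
  increments=[
    [0,0,-4.5,0,0,0,93],
    [0,0,0,42,32,0,93],
    [0,0,0,42,32,0,93],
    [0,0,0,0,0,35,93],
    [0,0,0,0,0,35,93],
    [0,0,0,0,0,25,93],
    [0,0,0,0,0,15,93],
    [0,0,0,0,0,0,93],
  ],
)

```text
t: 10.3
tool_pos: [0.5582, 0.0802, 0.0816]
tool_rot: [-179.8, 0.0, 101.9]
wrist_force: [-0.8, -0.2, 0.5]
finger_gap: 0.093
grip_force: 0.0
```

carry_out(
  increments=[
    [0,0,0,0,0,0,93],
    [0,0,0,0,0,0,40],
    [0,0,0,0,0,0,40],
    [0,0,0,0,0,0,40],
    [0,0,0,0,0,0,40],
    [0,0,0,0,0,0,40],
    [0,0,0,0,0,0,40],
    [0,0,0,0,0,0,40],
  ],
  newtons=35,
)

```text
t: 11.1
tool_pos: [0.5601, 0.0812, 0.0841]
tool_rot: [179.9, 0.0, 101.9]
wrist_force: [1.7, -0.9, 6.4]
finger_gap: 0.0599
grip_force: 35.0
```

carry_out(
  increments=[
    [0,0,0,0,0,-15,40],
    [0,0,0,0,0,-25,40],
    [0,0,0,0,0,-25,40],
    [0,0,4.5,0,0,0,40],
    [0,0,0,-25,-6,0,40],
    [0,0,0,-36,-10,0,40],
    [0,0,0,-36,-10,0,40],
    [0,0,0,-36,-10,0,40],
  ],
)

```text
t: 11.9
tool_pos: [0.5395, -0.0567, 0.1481]
tool_rot: [-179.9, -0.0, 97.5]
wrist_force: [-0.1, -0.4, -1.6]
finger_gap: 0.06
grip_force: 35.0
```

carry_out(
  increments=[
    [0,0,0,-36,-10,0,40],
    [0,0,0,-36,-10,0,40],
    [0,0,0,-36,-10,0,40],
    [0,0,0,-36,-10,0,40],
    [0,0,0,-36,-10,0,40],
    [0,0,0,-30,-8,0,40],
    [0,0,0,-15,-2,0,40],
    [0,0,0,0,0,0,40],
  ],
)

```text
t: 12.7
tool_pos: [0.5094, -0.2884, 0.1479]
tool_rot: [-179.9, -0.0, 97.2]
wrist_force: [1.2, -0.3, -3.1]
finger_gap: 0.0597
grip_force: 35.0
```

```bash
python3 - <<'E'
from h import *
im,d,W=cloud('top')
plan(.511,-.287,.027,97.4); print(observe()['grip_force'])
im,d,W=wcloud(); cv2.imwrite('pics/w3.png',im)
E
```

```text
at [ 0.5099 -0.2862  0.1481] [-1.80e+02 -1.00e-01  9.73e+01] gap 59.9 | turn tool z -0.1  shift x -0.9 y 1.0 z 121.1
34.99944090843201
```

View pics/w3.png

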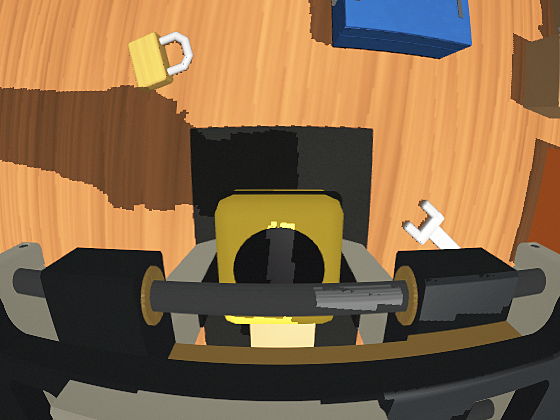

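carry_out(
  increments=[
    [0,0,0,0,0,20,40],
    [0,0,0,0,0,35,40],
    [0,0,0,0,0,30,40],
    [0,0,0,0,0,20,40],
    [0,0,0,0,0,10,40],
    [0,0,0,0,0,5,40],
    [0,0,0,0,0,2,40],
    [0,0,0,0,0,0,40],
  ],
)

```text
t: 13.6
tool_pos: [0.5108, -0.2862, 0.0272]
tool_rot: [180.0, 0.0, 97.4]
wrist_force: [0.4, 0.3, -2.3]
finger_gap: 0.0594
grip_force: 35.0
```

carry_out(
  increments=[
    [0,0,0,0,0,0,93],
    [0,0,0,0,0,0,93],
    [0,0,0,0,0,0,93],
    [0,0,0,0,0,0,93],
    [0,0,0,0,0,0,93],
    [0,0,0,0,0,-30,93],
    [0,0,0,0,0,-40,93],
    [0,0,0,0,0,-40,93],
  ],
)

```text
t: 14.4
tool_pos: [0.5099, -0.2861, 0.1375]
tool_rot: [-179.9, -0.1, 97.4]
wrist_force: [0.2, -0.8, 0.1]
finger_gap: 0.093
grip_force: 0.0
```

carry_out(
  increments=[
    [0,0,-8,0,0,0,93],
    [0,0,-8,0,0,0,93],
    [0,0,-8,0,0,0,93],
    [0,0,-8,0,0,0,93],
    [0,0,-8,0,0,0,93],
    [0,0,-8,0,0,0,93],
    [0,0,-8,0,0,0,93],
    [0,0,-8,0,0,0,93],
  ],
)

```text
t: 15.2
tool_pos: [0.5102, -0.2866, 0.1366]
tool_rot: [-180.0, -0.0, 161.7]
wrist_force: [0.5, -0.5, -0.3]
finger_gap: 0.0929
grip_force: 0.0
```

carry_out(
  increments=[
    [0,0,-8,0,0,0,93],
    [0,0,-8,0,0,0,93],
    [0,0,-8,0,0,0,93],
    [0,0,-2,0,20,0,93],
    [0,0,0,-3,36,0,93],
    [0,0,0,-3,36,0,93],
    [0,0,0,-3,36,0,93],
    [0,0,0,-3,36,0,93],
  ],
)

```text
t: 16.0
tool_pos: [0.501, -0.1198, 0.1368]
tool_rot: [180.0, 0.0, -172.7]
wrist_force: [0.4, -0.0, -0.1]
finger_gap: 0.0929
grip_force: 0.0
```

carry_out(
  increments=[
    [0,0,0,-3,36,0,93],
    [0,0,0,-3,36,0,93],
    [0,0,0,0,30,0,93],
    [0,0,0,0,20,0,93],
    [0,0,0,0,0,0,93],
    [0,0,0,0,0,0,93],
    [0,0,0,0,0,0,93],
    [0,0,0,0,0,0,93],
  ],
)

```text
t: 16.8
tool_pos: [0.4918, -0.0015, 0.1364]
tool_rot: [-180.0, -0.0, -172.7]
wrist_force: [-0.2, 0.4, 1.2]
finger_gap: 0.0932
grip_force: 0.0
```

```bash
python3 - <<'E'
from h import *
im,d,W=cloud('top'); cv2.imwrite('pics/top4.png',im)
print('carton',rect(W,roi(433,195,480,260),.035,.06)); print('tape',rect(W,roi(390,190,432,260),.028,.06))
print('q',observe()['q'].round(1))
plan(.4912,0,.047,187.4)
E
```

```text
carton (array([ 528. , -389.3]), array([60.4, 94.4]), 7.2, np.float64(47.0), 741)
tape (array([ 528.5, -287.8]), array([78.6, 41.8]), 66.5, np.float64(37.6), 262)
q [ 28.4  35.1 -50.3 124.8  43.7  39.8  44.8]
at [ 0.4919 -0.0014  0.1365] [-180.    -0.  -172.7] gap 92.9 | turn tool z -0.1  shift x 0.5 y 1.5 z 89.5
```

View pics/top4.png

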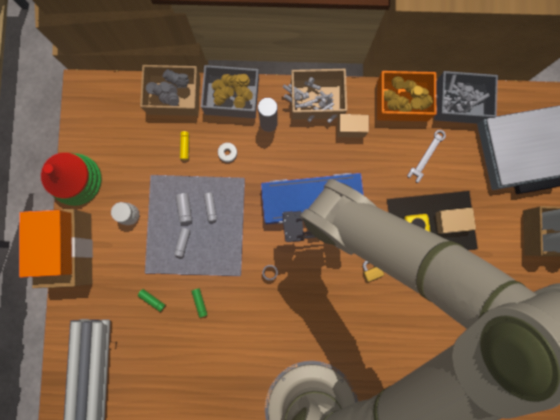

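carry_out(
  increments=[
    [0,0,0,0,1.5,10,93],
    [0,0,0,0,0,25,93],
    [0,0,0,0,0,25,93],
    [0,0,0,0,0,20,93],
    [0,0,0,0,0,9,93],
    [0,0,0,0,0,0,93],
    [0,0,0,0,0,0,93],
    [0,0,0,0,0,0,30],
  ],
)

```text
t: 17.65
tool_pos: [0.4921, 0.0011, 0.0483]
tool_rot: [-180.0, 0.1, -172.6]
wrist_force: [0.6, -0.2, 0.1]
finger_gap: 0.0888
grip_force: 0.0
```

carry_out(
  increments=[
    [0,0,0,0,0,0,30],
    [0,0,0,0,0,0,30],
    [0,0,0,0,0,0,30],
    [0,0,0,0,0,0,30],
    [0,0,0,0,0,0,30],
    [0,0,0,0,0,0,30],
    [0,0,0,0,0,0,30],
    [0,0,0,0,0,0,30],
  ],
  newtons=30,
)

```text
t: 18.45
tool_pos: [0.4917, 0.0005, 0.0476]
tool_rot: [-179.9, -0.0, -172.6]
wrist_force: [0.9, -2.1, 0.7]
finger_gap: 0.0357
grip_force: 30.0
```

```bash
python3 - <<'E'
import numpy as np
th=np.linspace(0,1.87,25)
X=-140*np.cos(th)+11.5*np.sin(th); Z=140*np.sin(th)+11.5*np.cos(th)
for i in range(24): print([0,0,0,round(-(X[i+1]-X[i]),1),0,round(-(Z[i+1]-Z[i]),1),30],end=', ' if (i+1)%8 else '\n')
E
```

```text
[0, 0, 0, np.float64(-1.3), 0, np.float64(-10.9), 30], [0, 0, 0, np.float64(-2.2), 0, np.float64(-10.7), 30], [0, 0, 0, np.float64(-3.0), 0, np.float64(-10.5), 30], [0, 0, 0, np.float64(-3.8), 0, np.float64(-10.3), 30], [0, 0, 0, np.float64(-4.6), 0, np.float64(-9.9), 30], [0, 0, 0, np.float64(-5.3), 0, np.float64(-9.5), 30], [0, 0, 0, np.float64(-6.1), 0, np.float64(-9.1), 30], [0, 0, 0, np.float64(-6.8), 0, np.float64(-8.6), 30]
[0, 0, 0, np.float64(-7.4), 0, np.float64(-8.0), 30], [0, 0, 0, np.float64(-8.0), 0, np.float64(-7.4), 30], [0, 0, 0, np.float64(-8.6), 0, np.float64(-6.8), 30], [0, 0, 0, np.float64(-9.1), 0, np.float64(-6.1), 30], [0, 0, 0, np.float64(-9.5), 0, np.float64(-5.4), 30], [0, 0, 0, np.float64(-9.9), 0, np.float64(-4.6), 30], [0, 0, 0, np.float64(-10.2), 0, np.float64(-3.8), 30], [0, 0, 0, np.float64(-10.5), 0, np.float64(-3.0), 30]
[0, 0, 0, np.float64(-10.7), 0, np.float64(-2.2), 30], [0, 0, 0, np.float64(-10.9), 0, np.float64(-1.4), 30], [0, 0, 0, np.float64(-10.9), 0, np.float64(-0.5), 30], [0, 0, 0, np.float64(-10.9), 0, np.float64(0.3), 30], [0, 0, 0, np.float64(-10.9), 0, np.float64(1.2), 30], [0, 0, 0, np.float64(-10.8), 0, np.float64(2.0), 30], [0, 0, 0, np.float64(-10.6), 0, np.float64(2.9), 30], [0, 0, 0, np.float64(-10.3), 0, np.float64(3.7), 30]
```

carry_out(
  increments=[
    [0,0,0,-1.3,0,-10.9,30],
    [0,0,0,-2.2,0,-10.7,30],
    [0,0,0,-3,0,-10.5,30],
    [0,0,0,-3.8,0,-10.3,30],
    [0,0,0,-4.6,0,-9.9,30],
    [0,0,0,-5.3,0,-9.5,30],
    [0,0,0,-6.1,0,-9.1,30],
    [0,0,0,-6.8,0,-8.6,30],
  ],
)

```text
t: 19.25
tool_pos: [0.5243, 0.0047, 0.1274]
tool_rot: [-179.9, -0.1, -172.6]
wrist_force: [1.2, -4.6, -8.5]
finger_gap: 0.0356
grip_force: 30.0
```

carry_out(
  increments=[
    [0,0,0,-7.4,0,-8,30],
    [0,0,0,-8,0,-7.4,30],
    [0,0,0,-8.6,0,-6.8,30],
    [0,0,0,-9.1,0,-6.1,30],
    [0,0,0,-9.5,0,-5.4,30],
    [0,0,0,-9.9,0,-4.6,30],
    [0,0,0,-10.2,0,-3.8,30],
    [0,0,0,-10.5,0,-3,30],
  ],
)

```text
t: 20.05
tool_pos: [0.5962, 0.0138, 0.1723]
tool_rot: [-179.9, -0.2, -172.6]
wrist_force: [-4.5, -5.8, -4.3]
finger_gap: 0.0357
grip_force: 30.0
```

carry_out(
  increments=[
    [0,0,0,-10.7,0,-2.2,30],
    [0,0,0,-10.9,0,-1.4,30],
    [0,0,0,-10.9,0,-0.5,30],
    [0,0,0,-10.9,0,0.3,30],
    [0,0,0,-10.9,0,1.2,30],
    [0,0,0,-10.8,0,2,30],
    [0,0,0,-10.6,0,2.9,30],
    [0,0,0,-10.3,0,3.7,30],
  ],
)

```text
t: 20.85
tool_pos: [0.6852, 0.0251, 0.1686]
tool_rot: [-179.9, 0.3, -172.6]
wrist_force: [1.7, -7.7, 8.5]
finger_gap: 0.0327
grip_force: 30.0
```

```bash
python3 - <<'E'
from h import *
s=observe(); print(s['wrist_force'],s['q'].round(1))
im,d,W=cloud('scene'); cv2.imwrite('pics/scene2.png',im)
print(observe()['wrist_force'],observe()['tool_pos'])
E
```

```text
[ 1.70420851 -7.71041932  8.49630309] [ 22.8  43.9 -50.   98.5  39.6  56.7  55.1]
[ 7.49786087 -6.35443541  7.52468941] [0.68674414 0.02533327 0.16807275]
```

View pics/scene2.png

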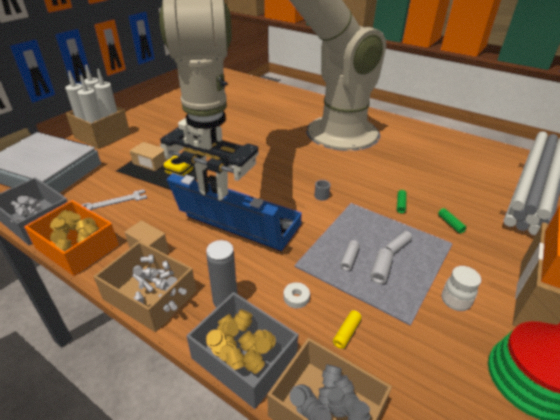

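carry_out(
  increments=[
    [0,0,0,-4,0,1.5,30],
    [0,0,0,-2,0,1,30],
    [0,0,0,0,0,0,30],
    [0,0,0,0,0,0,30],
    [0,0,0,0,0,0,30],
    [0,0,0,0,0,0,30],
    [0,0,0,0,0,0,30],
    [0,0,0,0,0,0,30],
  ],
)

```text
t: 21.7
tool_pos: [0.6918, 0.026, 0.1663]
tool_rot: [-179.9, 0.4, -172.7]
wrist_force: [5.1, -6.1, 5.6]
finger_gap: 0.0323
grip_force: 30.0
```

carry_out(
  increments=[
    [0,0,0,0,0,0,93],
    [0,0,0,0,0,0,93],
    [0,0,0,0,0,0,93],
    [0,0,0,0,0,0,93],
    [0,0,0,0,0,-20,93],
    [0,0,0,0,0,-40,93],
    [0,0,0,36,10,-10,93],
    [0,0,0,40,36,0,93],
  ],
)

```text
t: 22.5
tool_pos: [0.6114, 0.0588, 0.2363]
tool_rot: [-180.0, 0.2, -172.9]
wrist_force: [-1.0, 1.1, 0.0]
finger_gap: 0.0909
grip_force: 0.0
```

carry_out(
  increments=[
    [0,0,0,40,30,0,93],
    [0,0,0,30,30,0,93],
    [0,0,0,15,36,0,93],
    [0,0,0,0,36,0,93],
    [0,0,0,0,36,0,93],
    [0,0,0,0,36,0,93],
    [0,0,0,0,36,0,93],
    [0,0,0,0,0,0,93],
  ],
)

```text
t: 23.3
tool_pos: [0.4932, 0.2935, 0.2359]
tool_rot: [179.7, 0.1, -172.2]
wrist_force: [-0.2, 0.2, -0.2]
finger_gap: 0.0933
grip_force: 0.0
```

```bash
python3 - <<'E'
from h import *
im,d,W=cloud('top'); cv2.imwrite('pics/top5.png',im); np.save('top5.npy',W)
im2,d,W2=cloud('scene'); cv2.imwrite('pics/scene3.png',im2); np.save('scene3.npy',W2)
a=np.radians(7.4); c=np.array([.5755,.011])
for n,w in (('top',W),('scene',W2)):
    q=(w[...,:2]-c)@np.array([[np.cos(a),-np.sin(a)],[np.sin(a),np.cos(a)]])
    m=(abs(q[...,1])<.14)&(abs(q[...,0])<.14)&(w[...,2]>.045)&(w[...,2]<.2)
    p=np.c_[q[m],w[m][:,2]]*1000
    for lo in range(45,200,15):
        s=p[(p[:,2]>=lo)&(p[:,2]<lo+15)]
        if len(s)>5: print(n,lo,len(s),np.percentile(s[:,0],[2,50,98]).round(1), s[:,1].min().round(),s[:,1].max().round())
print(observe()['q'].round(1)); plan(.545,.371,.2,191)
E
```

```text
top 45 295 [58.4 81.7 85.4] -137.0 137.0
top 60 251 [66.  85.8 89.2] -137.0 138.0
top 75 259 [69.9 89.6 92.8] -137.0 137.0
top 90 96 [71.6 91.9 93.7] -138.0 136.0
top 105 15 [74.1 77.6 89.5] -138.0 138.0
top 120 18 [ 77.9  82.2 107. ] -137.0 137.0
top 135 830 [ 83.3  93.7 106.1] -138.0 138.0
top 150 60 [79.4 92.4 98.4] -97.0 100.0
top 165 44 [ 93.7  97.6 104.6] -17.0 18.0
top 180 80 [ 98.6 104.8 112.1] -17.0 18.0
scene 45 389 [70.1 85.1 87.4] -137.0 138.0
scene 60 370 [73.2 88.7 91.2] -137.0 138.0
scene 75 393 [76.3 92.5 95.1] -137.0 138.0
scene 90 405 [80.6 96.2 98.8] -139.0 138.0
scene 105 428 [ 83.6 100.  102.6] -138.0 138.0
scene 120 435 [ 89.2 103.7 107. ] -138.0 139.0
scene 135 1129 [ 85.4 101.1 108.3] -139.0 138.0
scene 150 144 [ 82.4  96.8 107.7] -118.0 100.0
scene 165 78 [ 99.7 108.7 112.3] -17.0 19.0
scene 180 109 [102.5 110.8 113.9] -16.0 18.0
[  0.6  32.7 -54.4 109.7  32.7  54.6  28.1]
at [0.4945 0.2884 0.2347] [ 180.     0.  -172.4] gap 92.9 | turn tool z -3.4  shift x -65.4 y 71.4 z 34.7
```

View pics/top5.png

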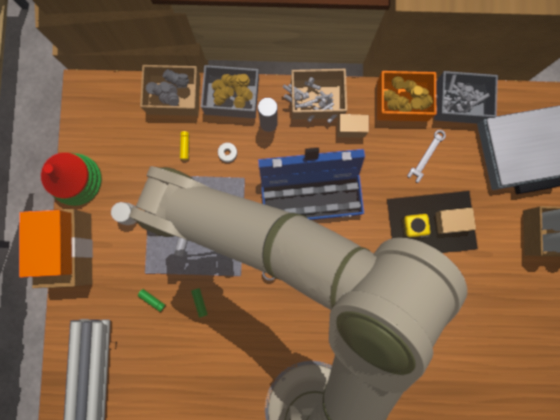

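carry_out(
  increments=[
    [0,0,0,-10,-36,0,0],
    [0,0,0,-15,-36,0,0],
    [0,0,0,-15,-36,0,0],
    [0,0,0,-15,-36,0,0],
    [0,0,0,-15,-36,0,0],
    [0,0,0,-15,-36,0,0],
    [0,0,0,-10,-36,0,0],
    [0,0,0,-5,-33,0,0],
  ],
)

```text
t: 24.2
tool_pos: [0.6315, 0.0137, 0.234]
tool_rot: [-180.0, -0.0, -172.8]
wrist_force: [-0.0, 0.5, -0.8]
finger_gap: 0.0337
grip_force: 0.0
```

carry_out(
  increments=[
    [0,0,0,0,0,0,0],
    [0,0,0,0,0,20,0],
    [0,0,0,0,0,25,0],
    [0,0,0,0,0,8,0],
    [0,0,0,0,0,0,0],
    [0,0,0,0,0,0,0],
    [0,0,0,0,0,0,0],
    [0,0,0,0,0,0,0],
  ],
)

```text
t: 25.0
tool_pos: [0.6313, 0.0178, 0.1816]
tool_rot: [-180.0, 0.1, -172.6]
wrist_force: [0.7, 0.5, -1.4]
finger_gap: 0.0004
grip_force: 0.0
```

```bash
python3 - <<'E'
from h import *
plan(.5755+.0925*.9917,.011+.0925*.1288,.179,187.4)
E
```

```text
at [0.6313 0.0178 0.1816] [-1.800e+02  1.000e-01 -1.726e+02] gap 0.4 | turn tool z 0.0  shift x -36.3 y 0.4 z 2.6
```

carry_out(
  increments=[
    [0,0,0,-8,0,0,0],
    [0,0,0,-8,0,0,0],
    [0,0,0,-4,0,0,0],
    [0,0,0,-4,0,0,0],
    [0,0,0,-3,0,0,0],
    [0,0,0,-3,0,0,0],
    [0,0,0,-3,0,0,0],
    [0,0,0,0,0,0,0],
  ],
)

```text
t: 25.8
tool_pos: [0.6634, 0.0219, 0.1803]
tool_rot: [180.0, -0.1, -172.6]
wrist_force: [-1.7, 1.0, -1.5]
finger_gap: 0.0006
grip_force: 0.7
```

carry_out(
  increments=[
    [0,0,0,-2,0,0,0],
    [0,0,0,-1,0,0,0],
    [0,0,0,-1,0,0,0],
    [0,0,0,0,0,0,0],
    [0,0,0,0,0,0,0],
    [0,0,0,0,0,0,0],
    [0,0,0,0,0,0,0],
    [0,0,0,0,0,0,0],
  ],
)

```text
t: 26.6
tool_pos: [0.6645, 0.022, 0.1802]
tool_rot: [-179.9, -0.4, -172.6]
wrist_force: [-11.0, -1.7, 4.2]
finger_gap: 0.0004
grip_force: 6.3
```

carry_out(
  increments=[
    [0,0,0,20,0,0,0],
    [0,0,0,20,0,-25,0],
    [0,0,0,15,0,-25,0],
    [0,0,0,10,36,0,70],
    [0,0,0,6,36,0,70],
    [0,0,0,6,36,0,70],
    [0,0,0,0,36,0,70],
    [0,0,0,0,36,0,70],
  ],
)

```text
t: 27.4
tool_pos: [0.5682, 0.1924, 0.2313]
tool_rot: [180.0, 0.1, -172.6]
wrist_force: [0.7, 0.4, 0.6]
finger_gap: 0.0355
grip_force: 0.0
```

carry_out(
  increments=[
    [0,0,0,0,36,0,70],
    [0,0,0,0,36,10,70],
    [0,0,0,0,25,20,70],
    [0,0,-3.5,0,10,20,70],
    [0,0,0,0,0,0,70],
    [0,0,0,0,0,0,70],
    [0,0,0,0,0,0,70],
    [0,0,0,0,0,0,70],
  ],
)

```text
t: 28.2
tool_pos: [0.555, 0.2963, 0.1817]
tool_rot: [180.0, 0.1, -169.2]
wrist_force: [0.7, -0.1, -0.1]
finger_gap: 0.0703
grip_force: 0.0
```

```bash
python3 - <<'E'
from h import *
plan(.551,.298,.022,190.9)
im,d,W=wcloud(); cv2.imwrite('pics/w4.png',im); np.save('w4.npy',W)
im,d,W2=cloud('top'); cv2.imwrite('pics/top6.png',im); np.save('top6.npy',W2)
print(observe()['q'].round(1))
E
```

```text
at [0.555  0.2963 0.1817] [ 1.800e+02  1.000e-01 -1.692e+02] gap 70.3 | turn tool z -0.1  shift x 3.6 y 2.5 z 159.7
[ -1.1  39.7 -51.2 105.4  38.2  53.8  31.1]
```

View pics/w4.png

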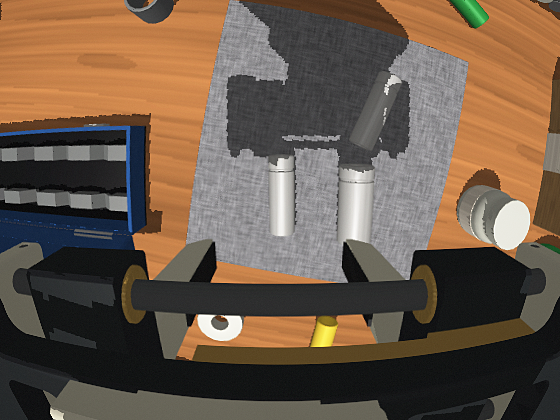

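```bash
cat >> h.py <<'E'
def sock(W,x0,x1,y0,y1,zlo=.014,zhi=.05):
    m=(W[...,0]>x0)&(W[...,0]<x1)&(W[...,1]>y0)&(W[...,1]<y1)&(W[...,2]>zlo)&(W[...,2]<zhi)
    return rect(W,m,zlo,zhi)
E
python3 - <<'E'
from h import *
W=np.load('w4.npy')
print('slimR',sock(W,.5,.61,.26,.33)); print('fat',sock(W,.48,.61,.34,.41)); print('slimL',sock(W,.39,.50,.33,.42))
E
```

```text
slimR (array([548.6, 296.9]), array([78.6, 25.4]), 11.8, np.float64(29.4), 2051)
fat (array([530., 368.]), array([103.4,  36.2]), 11.1, np.float64(38.2), 2854)
slimL (array([447.3, 371.9]), array([26.1, 78.1]), 76.6, np.float64(29.3), 1986)
```

carry_out(
  increments=[
    [0,0,-0.3,6,1.8,0,50],
    [0,0,0,0,0,35,50],
    [0,0,0,0,0,35,50],
    [0,0,0,0,0,35,50],
    [0,0,0,0,0,30,50],
    [0,0,0,0,0,16,50],
    [0,0,0,0,0,7,50],
    [0,0,0,0,0,0,50],
  ],
)

```text
t: 29.1
tool_pos: [0.5477, 0.2979, 0.0227]
tool_rot: [180.0, -0.0, -168.8]
wrist_force: [0.3, -0.6, -0.1]
finger_gap: 0.0498
grip_force: 0.0
```

carry_out(
  increments=[
    [0,0,0,0,0,0,50],
    [0,0,0,0,0,0,15],
    [0,0,0,0,0,0,15],
    [0,0,0,0,0,0,15],
    [0,0,0,0,0,0,15],
    [0,0,0,0,0,0,15],
    [0,0,0,0,0,0,15],
    [0,0,0,0,0,0,15],
  ],
  newtons=35,
)

```text
t: 29.9
tool_pos: [0.5482, 0.2977, 0.0231]
tool_rot: [-180.0, 0.0, -168.8]
wrist_force: [-0.2, -0.8, 6.4]
finger_gap: 0.0253
grip_force: 35.0
```

carry_out(
  increments=[
    [0,0,0,0,0,-15,15],
    [0,0,0,0,0,-30,15],
    [0,0,0,0,0,-40,15],
    [0,0,0,0,0,-40,15],
    [0,0,3.8,0,0,0,15],
    [0,0,0,2,-25,0,15],
    [0,0,0,2,-36,0,15],
    [0,0,0,2,-36,0,15],
  ],
)

```text
t: 30.7
tool_pos: [0.554, 0.2001, 0.1484]
tool_rot: [180.0, -0.0, -172.5]
wrist_force: [-0.1, -0.8, -1.7]
finger_gap: 0.0247
grip_force: 35.0
```

carry_out(
  increments=[
    [0,0,0,2,-36,0,15],
    [0,0,0,2,-36,0,15],
    [0,0,0,0,-20,0,15],
    [0,0,0,0,-8,0,15],
    [0,0,0,0,0,0,15],
    [0,0,0,0,0,0,15],
    [0,0,0,0,0,0,15],
    [0,0,0,0,0,0,15],
  ],
)

```text
t: 31.5
tool_pos: [0.5633, 0.1025, 0.1479]
tool_rot: [180.0, 0.0, -172.5]
wrist_force: [-0.0, 0.2, -2.5]
finger_gap: 0.0249
grip_force: 35.0
```

```bash
python3 - <<'E'
from h import *
im,d,W=wcloud(); cv2.imwrite('pics/w5.png',im); np.save('w5.npy',W)
plan(.5638,.1012,.034,187.4); print(observe()['finger_gap'],observe()['grip_force'],observe()['q'].round(1))
# case wall rims
a=np.radians(7.4); c=np.array([.5755,.011])
q=(W[...,:2]-c)@np.array([[np.cos(a),-np.sin(a)],[np.sin(a),np.cos(a)]])
m=(abs(W[...,2]-.0395)<.004)&(abs(q[...,0])<.07)&(abs(q[...,1])<.16); p=q[m]*1000; print(len(p))
np.set_printoptions(linewidth=200)
print(np.histogram(p[abs(p[:,1])<130][:,0],bins=np.arange(-62,-40,1))); print(np.histogram(p[abs(p[:,0])<50][:,1],bins=np.arange(128,146,1)))
z=W[(abs(q[...,0]+.0)<.045)&(abs(q[...,1])<.13)]; 
m=(abs(q[...,0])<.04)&(abs(W[...,2]-.0235)<.012)
for y0 in (91,37,-22,-86):
    mm=m&(abs(q[...,1]*1000-y0)<24)&(W[...,2]>.012); s=np.c_[q[mm]*1000,W[mm][:,2]*1000]; print(y0,len(s),[ (b,s[(s[:,1]>b)&(s[:,1]<=b+4)][:,2].max().round() if ((s[:,1]>b)&(s[:,1]<=b+4)).any() else None) for b in range(y0-24,y0+24,4)])
E
```

```text
at [0.5633 0.1023 0.1478] [ 180.     0.  -172.5] gap 25.0 | turn tool z 0.1  shift x -0.4 y -1.1 z 113.8
0.024951463868323732 34.994165897369385 [ 16.9  38.6 -49.9 114.2  41.   46.6  40.7]
2931
(array([  0,   0,   0,   0,   0,   0,   0, 130, 376, 313, 317, 236,  11,   0,   0,   0,   0,   0,   0,   0,   0]), array([-62, -61, -60, -59, -58, -57, -56, -55, -54, -53, -52, -51, -50, -49, -48, -47, -46, -45, -44, -43, -42, -41]))
(array([  0,   0,   0,   0,   0,  92, 109, 106, 102,  89,   4,   0,   0,   0,   0,   0,   0]), array([128, 129, 130, 131, 132, 133, 134, 135, 136, 137, 138, 139, 140, 141, 142, 143, 144, 145]))
91 982 [(67, np.float64(24.0)), (71, np.float64(25.0)), (75, np.float64(25.0)), (79, np.float64(23.0)), (83, np.float64(18.0)), (87, np.float64(15.0)), (91, np.float64(17.0)), (95, np.float64(19.0)), (99, np.float64(23.0)), (103, np.float64(24.0)), (107, np.float64(24.0)), (111, np.float64(25.0))]
37 1770 [(13, np.float64(25.0)), (17, np.float64(24.0)), (21, np.float64(24.0)), (25, np.float64(24.0)), (29, np.float64(20.0)), (33, np.float64(16.0)), (37, np.float64(16.0)), (41, np.float64(20.0)), (45, np.float64(24.0)), (49, np.float64(25.0)), (53, np.float64(25.0)), (57, np.float64(24.0))]
-22 1281 [(-46, np.float64(24.0)), (-42, np.float64(25.0)), (-38, np.float64(24.0)), (-34, np.float64(19.0)), (-30, np.float64(15.0)), (-26, None), (-22, None), (-18, np.float64(15.0)), (-14, np.float64(19.0)), (-10, np.float64(23.0)), (-6, np.float64(24.0)), (-2, np.float64(24.0))]
-86 1012 [(-110, np.float64(24.0)), (-106, np.float64(25.0)), (-102, np.float64(24.0)), (-98, np.float64(21.0)), (-94, np.float64(16.0)), (-90, None), (-86, None), (-82, np.float64(15.0)), (-78, np.float64(19.0)), (-74, np.float64(23.0)), (-70, np.float64(24.0)), (-66, np.float64(24.0))]
```

View pics/w5.png

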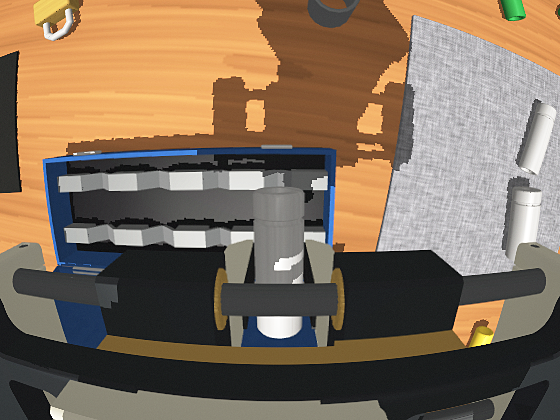

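carry_out(
  increments=[
    [0,0,0,0,-1,15,15],
    [0,0,0,0,0,30,15],
    [0,0,0,0,0,30,15],
    [0,0,0,0,0,20,15],
    [0,0,0,0,0,10,15],
    [0,0,0,0,0,5,15],
    [0,0,0,0,0,3,15],
    [0,0,0,0,0,0,15],
  ],
)

```text
t: 32.35
tool_pos: [0.5638, 0.1004, 0.035]
tool_rot: [180.0, 0.0, -172.6]
wrist_force: [0.3, 0.4, -0.7]
finger_gap: 0.0249
grip_force: 35.0
```

carry_out(
  increments=[
    [0,0,0,0,0,0.5,15],
    [0,0,0,0,0,0,15],
    [0,0,0,0,0,0,42],
    [0,0,0,0,0,0,42],
    [0,0,0,0,0,0,42],
    [0,0,0,0,0,0,42],
    [0,0,0,0,0,-20,42],
    [0,0,0,0,0,-30,42],
  ],
)

```text
t: 33.15
tool_pos: [0.5626, 0.0998, 0.0835]
tool_rot: [-180.0, -0.2, -172.6]
wrist_force: [0.6, 0.5, 0.4]
finger_gap: 0.0422
grip_force: 0.0
```

carry_out(
  increments=[
    [0,0,0,0,0,-40,42],
    [0,0,0,0,0,-30,42],
    [0,0,0,0,0,0,42],
    [0,0,0,0,0,0,42],
    [0,0,0,0,0,0,42],
    [0,0,0,0,0,0,42],
    [0,0,0,0,0,0,42],
    [0,0,0,0,0,0,42],
  ],
)

```text
t: 33.95
tool_pos: [0.5633, 0.1001, 0.1536]
tool_rot: [180.0, -0.1, -172.6]
wrist_force: [0.1, 0.2, 0.7]
finger_gap: 0.0418
grip_force: 0.0
```

```bash
cat >> h.py <<'E'
def incase(W):
    a=np.radians(7.4); c=np.array([.5755,.011])
    return np.dstack([(W[...,:2]-c)@np.array([[np.cos(a),-np.sin(a)],[np.sin(a),np.cos(a)]]),W[...,2]])
def seated(W,y):
    Q=incase(W); m=(abs(Q[...,0])<.05)&(abs(Q[...,1]-y)<.03)&(Q[...,2]>.029)&(Q[...,2]<.075)
    return rect(Q,m,.029,.075)
E
python3 - <<'E'
from h import *
im,d,W=wcloud(); cv2.imwrite('pics/w6.png',im)
im2,d,W2=cloud('top'); im3,d,W3=cloud('scene')
print('wrist',seated(W,.091),'top',seated(W2,.091),'scene',seated(W3,.091))
print('slimL',sock(W,.39,.50,.33,.42))
plan(.4485,.372,.022,167)
E
```

```text
wrist (array([-5.1, 88.5]), array([89.8, 54.8]), 0.0, np.float64(39.9), 2592) top (array([-27.3,  90.5]), array([58.5, 45.1]), 89.9, np.float64(37.6), 113) scene (array([-28.6,  85.8]), array([55.3, 58.6]), 74.2, np.float64(38.2), 180)
slimL (array([446.9, 369.3]), array([25.5, 79.2]), 80.0, np.float64(27.9), 1366)
at [0.5635 0.1002 0.154 ] [ 180.    -0.  -172.6] gap 42.1 | turn tool z 20.4  shift x 173.2 y 239.0 z 132.0
```

carry_out(
  increments=[
    [0,0,6.8,0,0,0,50],
    [0,0,6.8,0,0,0,50],
    [0,0,6.8,0,0,0,50],
    [0,0,0,18,25,0,50],
    [0,0,0,24,33,0,50],
    [0,0,0,24,33,0,50],
    [0,0,0,24,33,0,50],
    [0,0,0,24,33,0,50],
  ],
)

```text
t: 34.9
tool_pos: [0.487, 0.28, 0.1543]
tool_rot: [180.0, 0.0, 167.0]
wrist_force: [0.0, -0.3, 0.2]
finger_gap: 0.0499
grip_force: 0.0
```

carry_out(
  increments=[
    [0,0,0,24,33,0,50],
    [0,0,0,22,30,0,50],
    [0,0,0,14,19,0,50],
    [0,0,0,0,0,0,50],
    [0,0,0,0,0,0,50],
    [0,0,0,0,0,0,50],
    [0,0,0,0,0,0,50],
    [0,0,0,0,0,0,50],
  ],
)

```text
t: 35.7
tool_pos: [0.4483, 0.371, 0.1542]
tool_rot: [-180.0, 0.0, 166.9]
wrist_force: [-0.3, 0.2, -1.3]
finger_gap: 0.0499
grip_force: 0.0
```

```bash
python3 - <<'E'
from h import *
im,d,W=wcloud(); cv2.imwrite('pics/w7.png',im)
print('slimL',sock(W,.39,.50,.33,.42))
plan(.4475,.372,.023,167)
im,d,W=cloud('top'); print('slimA top',seated(W,.091)); print('tape',rect(W,roi(390,190,432,260),.028,.06),'carton',rect(W,roi(433,195,480,260),.035,.06))
E
```

```text
slimL (array([447.7, 372.2]), array([25.2, 78.6]), 77.0, np.float64(29.5), 2426)
at [0.4482 0.3712 0.1542] [-180.     0.   166.9] gap 50.0 | turn tool z -0.1  shift x 0.9 y 0.6 z 131.2
slimA top (array([-5.8, 93.7]), array([34.4, 95. ]), 78.8, np.float64(38.3), 249)
tape (array([ 511.9, -281.5]), array([59.5, 66.9]), 6.7, np.float64(37.9), 497) carton (array([ 554.7, -399.2]), array([60.6, 93.8]), 6.0, np.float64(47.2), 742)
```

View pics/w7.png

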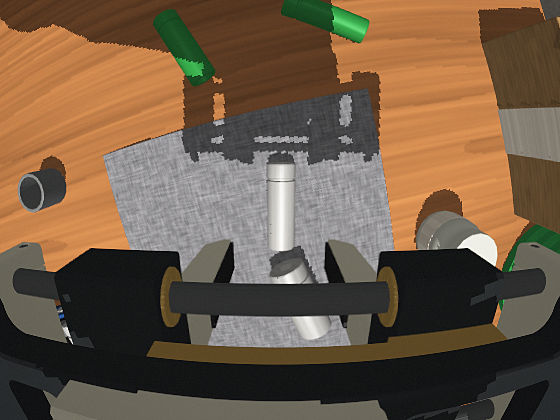

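carry_out(
  increments=[
    [0,0,0,1,0.5,20,50],
    [0,0,0,0,0,35,50],
    [0,0,0,0,0,30,50],
    [0,0,0,0,0,25,50],
    [0,0,0,0,0,14,50],
    [0,0,0,0,0,7,50],
    [0,0,0,0,0,0,50],
    [0,0,0,0,0,0,15],
  ],
)

```text
t: 36.6
tool_pos: [0.4471, 0.3731, 0.024]
tool_rot: [179.9, 0.0, 167.0]
wrist_force: [1.4, 0.9, 0.1]
finger_gap: 0.0453
grip_force: 0.0
```

carry_out(
  increments=[
    [0,0,0,0,0,0,15],
    [0,0,0,0,0,0,15],
    [0,0,0,0,0,0,15],
    [0,0,0,0,0,0,15],
    [0,0,0,0,0,0,15],
    [0,0,0,0,0,0,15],
    [0,0,0,0,0,0,15],
    [0,0,0,0,0,0,15],
  ],
)

```text
t: 37.4
tool_pos: [0.4472, 0.3729, 0.0239]
tool_rot: [180.0, 0.0, 167.0]
wrist_force: [-0.5, -1.5, 6.3]
finger_gap: 0.0253
grip_force: 35.0
```

carry_out(
  increments=[
    [0,0,0,0,0,-15,15],
    [0,0,0,0,0,-30,15],
    [0,0,0,0,0,-40,15],
    [0,0,0,0,0,-40,15],
    [0,0,-6.8,0,0,0,15],
    [0,0,-6.8,0,0,0,15],
    [0,0,-6.8,0,0,0,15],
    [0,0,0,-6,-24,0,15],
  ],
)

```text
t: 38.2
tool_pos: [0.4544, 0.3523, 0.1495]
tool_rot: [179.8, -0.0, -172.1]
wrist_force: [0.5, 0.1, -1.5]
finger_gap: 0.0251
grip_force: 35.0
```

carry_out(
  increments=[
    [0,0,0,-9,-36,0,15],
    [0,0,0,-9,-36,0,15],
    [0,0,0,-9,-36,0,15],
    [0,0,0,-9,-36,0,15],
    [0,0,0,-9,-36,0,15],
    [0,0,0,-9,-36,0,15],
    [0,0,0,-8,-36,0,15],
    [0,0,0,-8,-36,0,15],
  ],
)

```text
t: 39.0
tool_pos: [0.5625, 0.0714, 0.1489]
tool_rot: [-180.0, -0.0, -172.6]
wrist_force: [0.3, 1.1, -2.0]
finger_gap: 0.0253
grip_force: 35.0
```

carry_out(
  increments=[
    [0,0,0,-4,-18,0,15],
    [0,0,0,-1,-8,0,15],
    [0,0,0,0,0,0,15],
    [0,0,0,0,0,0,15],
    [0,0,0,0,0,0,15],
    [0,0,0,0,0,0,15],
    [0,0,0,0,0,0,15],
    [0,0,0,0,0,0,15],
  ],
)

```text
t: 39.8
tool_pos: [0.5707, 0.0485, 0.1482]
tool_rot: [180.0, -0.0, -172.5]
wrist_force: [-0.6, 0.4, -1.6]
finger_gap: 0.0252
grip_force: 35.0
```

```bash
python3 - <<'E'
from h import *
im,d,W=wcloud(); cv2.imwrite('pics/w8.png',im)
plan(.5707,.0477,.0348,187.4); print(observe()['grip_force'],observe()['wrist_force'],observe()['q'].round(1))
Q=incase(W); m=(abs(Q[...,0])<.05)&(abs(Q[...,1]-.091)<.022)&(Q[...,2]>.029)&(Q[...,2]<.046); print(rect(Q,m,.029,.046))
E
```

```text
at [0.5707 0.0484 0.1482] [-180.    -0.  -172.5] gap 25.0 | turn tool z 0.1  shift x 0.1 y -0.7 z 113.4
34.9994033575058 [-0.39234437 -0.15064752 -2.10527076] [ 22.6  38.7 -50.4 114.2  41.3  46.9  45.8]
(array([-1.5, 90.3]), array([25.1, 74.1]), 89.9, np.float64(39.8), 2345)
```

View pics/w8.png

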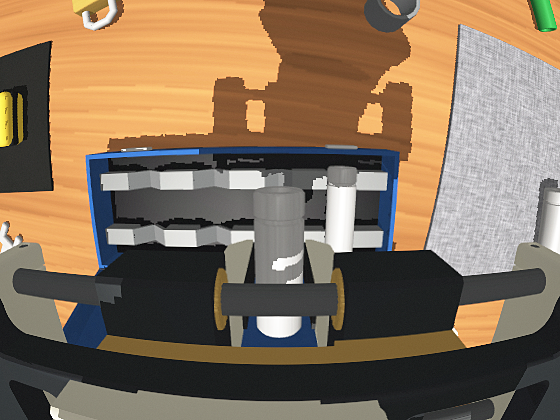

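carry_out(
  increments=[
    [0,0,0,0,-0.7,15,15],
    [0,0,0,0,0,30,15],
    [0,0,0,0,0,30,15],
    [0,0,0,0,0,20,15],
    [0,0,0,0,0,10,15],
    [0,0,0,0,0,5,15],
    [0,0,0,0,0,3,15],
    [0,0,0,0,0,0,15],
  ],
)

```text
t: 40.65
tool_pos: [0.5711, 0.0475, 0.0355]
tool_rot: [180.0, 0.0, -172.6]
wrist_force: [0.5, -0.5, -1.6]
finger_gap: 0.0249
grip_force: 35.0
```

carry_out(
  increments=[
    [0,0,0,0,0,0,15],
    [0,0,0,0,0,0,15],
    [0,0,0,0,0,0,38],
    [0,0,0,0,0,0,38],
    [0,0,0,0,0,0,38],
    [0,0,0,0,0,0,38],
    [0,0,0,0,0,-20,38],
    [0,0,0,0,0,-30,38],
  ],
)

```text
t: 41.45
tool_pos: [0.5699, 0.0473, 0.0845]
tool_rot: [180.0, -0.2, -172.5]
wrist_force: [0.3, -0.3, 0.2]
finger_gap: 0.0379
grip_force: 0.0
```

carry_out(
  increments=[
    [0,0,0,0,0,-40,60],
    [0,0,0,0,0,-40,60],
    [0,0,-3.6,0,0,0,60],
    [0,0,0,12,25,0,60],
    [0,0,0,9,36,0,60],
    [0,0,0,9,36,0,60],
    [0,0,0,9,36,0,60],
    [0,0,0,9,36,0,60],
  ],
)

```text
t: 42.25
tool_pos: [0.4908, 0.2051, 0.1653]
tool_rot: [-180.0, 0.0, -169.0]
wrist_force: [-0.4, 0.3, -0.0]
finger_gap: 0.0598
grip_force: 0.0
```

carry_out(
  increments=[
    [0,0,0,-16,31,0,60],
    [0,0,0,-18,35,0,60],
    [0,0,0,-18,35,0,60],
    [0,0,0,-18,30,0,60],
    [0,0,0,-13,21,0,60],
    [0,0,0,0,0,0,60],
    [0,0,0,0,0,0,60],
    [0,0,0,0,0,0,60],
  ],
)

```text
t: 43.05
tool_pos: [0.5437, 0.3678, 0.1649]
tool_rot: [-179.9, -0.0, -169.0]
wrist_force: [0.1, 0.5, -0.0]
finger_gap: 0.0601
grip_force: 0.0
```

```bash
python3 - <<'E'
from h import *
im,d,W=wcloud(); cv2.imwrite('pics/w9.png',im)
print('fat',sock(W,.49,.61,.33,.41))
im,d,W=cloud('top'); print('fat top',sock(W,.49,.61,.33,.41))
Q=incase(W)
for y in (.091,.037):
    m=(abs(Q[...,0])<.05)&(abs(Q[...,1]-y)<.022)&(Q[...,2]>.028)&(Q[...,2]<.046); print(rect(Q,m,.028,.046))
plan(.544,.3705,.026,191.1); print(observe()['q'].round(1))
E
```

```text
fat (array([543.1, 370.6]), array([78.5, 35.6]), 11.2, np.float64(38.9), 3337)
fat top (array([513.4, 375.9]), array([56.9, 19.7]), 77.9, np.float64(36.3), 77)
None
None
at [0.544  0.3678 0.1652] [-179.9   -0.  -169. ] gap 59.9 | turn tool z -0.1  shift x -0.6 y 2.7 z 139.2
[ -8.7  42.2 -49.6 102.4  39.1  54.3  25.8]
```

carry_out(
  increments=[
    [0,0,0,0,2.7,20,60],
    [0,0,0,0,0,38,60],
    [0,0,0,0,0,35,60],
    [0,0,0,0,0,25,60],
    [0,0,0,0,0,14,60],
    [0,0,0,0,0,7,60],
    [0,0,0,0,0,0,60],
    [0,0,0,0,0,0,25],
  ],
  newtons=40,
)

```text
t: 43.95
tool_pos: [0.5437, 0.3722, 0.0271]
tool_rot: [180.0, 0.1, -169.0]
wrist_force: [0.7, -0.2, 0.7]
finger_gap: 0.0558
grip_force: 0.0
```

carry_out(
  increments=[
    [0,0,0,0,0,0,25],
    [0,0,0,0,0,0,25],
    [0,0,0,0,0,0,25],
    [0,0,0,0,0,0,25],
    [0,0,0,0,0,0,25],
    [0,0,0,0,0,0,25],
    [0,0,0,0,0,0,25],
    [0,0,0,0,0,0,25],
  ],
)

```text
t: 44.75
tool_pos: [0.5438, 0.3718, 0.027]
tool_rot: [-180.0, 0.1, -169.0]
wrist_force: [-0.7, -2.1, 6.9]
finger_gap: 0.0352
grip_force: 40.0
```

carry_out(
  increments=[
    [0,0,0,0,0,-15,25],
    [0,0,0,0,0,-30,25],
    [0,0,0,0,0,-40,25],
    [0,0,0,0,0,-40,25],
    [0,0,3.6,0,0,0,25],
    [0,0,0,1,-24,0,25],
    [0,0,0,1,-36,0,25],
    [0,0,0,1,-36,0,25],
  ],
)

```text
t: 45.55
tool_pos: [0.5522, 0.2754, 0.1517]
tool_rot: [-180.0, -0.0, -172.5]
wrist_force: [1.4, -0.5, -3.7]
finger_gap: 0.0353
grip_force: 40.0
```

carry_out(
  increments=[
    [0,0,0,1.5,-36,0,25],
    [0,0,0,1.5,-36,0,25],
    [0,0,0,1.5,-36,0,25],
    [0,0,0,1.5,-36,0,25],
    [0,0,0,1.5,-36,0,25],
    [0,0,0,1.5,-36,0,25],
    [0,0,0,1.5,-36,0,25],
    [0,0,0,1.5,-36,0,25],
  ],
)

```text
t: 46.35
tool_pos: [0.5777, -0.0125, 0.1518]
tool_rot: [-180.0, -0.0, -172.6]
wrist_force: [1.4, -0.7, -3.3]
finger_gap: 0.0356
grip_force: 40.0
```

carry_out(
  increments=[
    [0,0,0,0,-30,0,25],
    [0,0,0,0,-24,0,25],
    [0,0,0,0,-10,0,25],
    [0,0,0,0,0,0,25],
    [0,0,0,0,0,0,25],
    [0,0,0,0,0,0,25],
    [0,0,0,0,0,0,25],
    [0,0,0,0,0,0,25],
  ],
)

```text
t: 47.15
tool_pos: [0.5864, -0.0734, 0.1513]
tool_rot: [180.0, 0.0, -172.5]
wrist_force: [0.6, -0.5, -3.5]
finger_gap: 0.0353
grip_force: 40.0
```

```bash
python3 - <<'E'
from h import *
im,d,W=wcloud(); cv2.imwrite('pics/w10.png',im)
plan(.5866,-.0743,.0355,187.4); print(observe()['grip_force'],observe()['wrist_force'],observe()['q'].round(1))
Q=incase(W)
for y in (.091,.037):
  m=(abs(Q[...,0])<.05)&(abs(Q[...,1]-y)<.022)&(Q[...,2]>.029)&(Q[...,2]<.046); print(rect(Q,m,.029,.046))
s=(abs(Q[...,0])<.07)&(abs(Q[...,1]+.086)<.03)&(Q[...,2]>.11)&(Q[...,2]<.18); print('held',rect(Q,s,.12,.19))
E
```

```text
at [ 0.5864 -0.0736  0.1513] [ 180.     0.  -172.5] gap 35.2 | turn tool z 0.1  shift x -0.2 y -0.7 z 115.8
39.99808073043823 [-0.34454121  0.49826849 -3.55452306] [ 34.6  39.7 -50.8 111.7  41.2  48.8  58.7]
(array([ 0.1, 89.5]), array([78.2, 25.2]), 0.2, np.float64(39.5), 1830)
(array([-0.6, 36.1]), array([76.3, 25.7]), 0.1, np.float64(39.5), 2059)
held (array([ -1., -86.]), array([78.4, 60. ]), 0.2, np.float64(163.2), 10446)
```

View pics/w10.png

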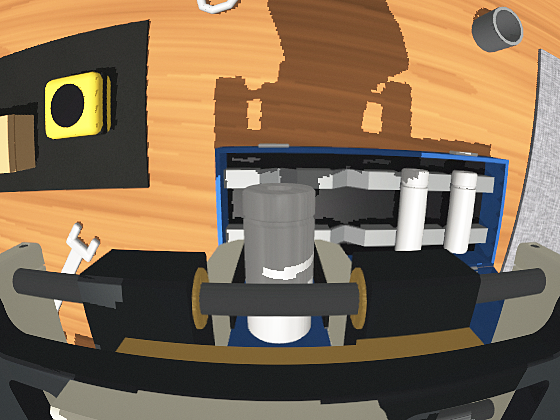

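Both slims lie centred in their grooves (411,210) and (459,210); the fat one is held over groove fat_b. Lower and release.

carry_out(
  increments=[
    [0,0,0,0,-0.7,15,25],
    [0,0,0,0,0,30,25],
    [0,0,0,0,0,30,25],
    [0,0,0,0,0,22,25],
    [0,0,0,0,0,10,25],
    [0,0,0,0,0,5,25],
    [0,0,0,0,0,3,25],
    [0,0,0,0,0,0,25],
  ],
)

```text
t: 48.0
tool_pos: [0.5868, -0.0751, 0.0366]
tool_rot: [-180.0, 0.0, -172.6]
wrist_force: [-0.6, -0.6, -4.0]
finger_gap: 0.035
grip_force: 40.0
```

carry_out(
  increments=[
    [0,0,0,0,0,0,25],
    [0,0,0,0,0,0,25],
    [0,0,0,0,0,0,50],
    [0,0,0,0,0,0,50],
    [0,0,0,0,0,0,50],
    [0,0,0,0,0,0,50],
    [0,0,0,0,0,-20,50],
    [0,0,0,0,0,-30,50],
  ],
)

```text
t: 48.8
tool_pos: [0.5855, -0.075, 0.0855]
tool_rot: [180.0, -0.2, -172.6]
wrist_force: [0.4, 0.6, -1.2]
finger_gap: 0.0503
grip_force: 0.0
```

carry_out(
  increments=[
    [0,0,0,0,0,-40,50],
    [0,0,0,10,0,-45,50],
    [0,0,0,10,20,-25,50],
    [0,0,0,10,30,0,50],
    [0,0,0,10,36,0,50],
    [0,0,0,0,0,0,50],
    [0,0,0,0,0,0,50],
    [0,0,0,0,0,0,50],
  ],
)

```text
t: 49.6
tool_pos: [0.536, 0.004, 0.196]
tool_rot: [-180.0, -0.0, -172.6]
wrist_force: [-0.4, -0.8, 0.2]
finger_gap: 0.0501
grip_force: 0.0
```

```bash
python3 - <<'E'
from h import *
im,d,W=wcloud(); cv2.imwrite('pics/w11.png',im)
Q=incase(W)
for y,r in ((.091,.022),(.037,.022),(-.086,.03)):
  m=(abs(Q[...,0])<.05)&(abs(Q[...,1]-y)<r)&(Q[...,2]>.029)&(Q[...,2]<.056); print(rect(Q,m,.029,.056))
plan(.6247,.0174,.233,187.4); print(observe()['q'].round(1))
im,d,W2=cloud('scene')
Q=incase(W2); m=(abs(Q[...,1])<.13)&(Q[...,2]>.05)&(Q[...,2]<.13)&(Q[...,0]>.06)&(Q[...,0]<.14); p=Q[m]
L=[(z,np.median(p[abs(p[:,2]-z)<.006][:,0])) for z in np.arange(.06,.13,.012)]; k=np.polyfit(*zip(*L),1)[0]; print('lid',np.pi/2+np.arctan(k))
E
```

```text
(array([-1.8, 90.5]), array([74.6, 24.7]), 0.4, np.float64(39.9), 1322)
(array([ 0.9, 36.5]), array([25.7, 78.9]), 89.7, np.float64(40.0), 1703)
(array([ -4.7, -86.6]), array([35.6, 70.8]), 89.8, np.float64(46.7), 1696)
at [0.5361 0.0039 0.1959] [-180.    -0.  -172.7] gap 50.0 | turn tool z -0.1  shift x -89.6 y 1.9 z -37.1
[ 30.6  33.4 -54.4 116.3  36.4  48.9  52.8]
lid 1.849129574886512
```

carry_out(
  increments=[
    [0,0,0,0,2,-30,93],
    [0,0,0,-15,0,-25,93],
    [0,0,0,-36,0,0,93],
    [0,0,0,-36,0,0,93],
    [0,0,0,-36,0,0,93],
    [0,0,0,-21,0,0,93],
    [0,0,0,0,0,0,93],
    [0,0,0,0,0,0,93],
  ],
)

```text
t: 50.5
tool_pos: [0.6778, 0.025, 0.2503]
tool_rot: [180.0, -0.1, -172.6]
wrist_force: [-0.4, -0.4, 0.7]
finger_gap: 0.0927
grip_force: 0.0
```

```bash
python3 - <<'E'
from h import *
plan(.6792,.0245,.168,187.4)
im,d,W2=cloud('top'); Q=incase(W2); m=(abs(Q[...,1])<.03)&(Q[...,2]>.16)&(Q[...,2]<.2)&(Q[...,0]>.06)&(Q[...,0]<.14); p=Q[m]; print(len(p),p.mean(0) if len(p) else 0)
E
```

```text
at [0.6778 0.025  0.2503] [ 1.800e+02 -1.000e-01 -1.726e+02] gap 92.7 | turn tool z -0.0  shift x -1.3 y -0.7 z 82.3
93 [0.10291593 0.00143779 0.17460896]
```

carry_out(
  increments=[
    [0,0,0,-1,0,20,93],
    [0,0,0,0,0,25,93],
    [0,0,0,0,0,20,93],
    [0,0,0,0,0,12,93],
    [0,0,0,0,0,5,93],
    [0,0,0,0,0,0,93],
    [0,0,0,0,0,0,30],
    [0,0,0,0,0,0,30],
  ],
  newtons=30,
)

```text
t: 51.35
tool_pos: [0.6796, 0.0259, 0.1702]
tool_rot: [-180.0, 0.1, -172.6]
wrist_force: [-0.7, 0.9, 0.6]
finger_gap: 0.0817
grip_force: 0.0
```

carry_out(
  increments=[
    [0,0,0,0,0,0,30],
    [0,0,0,0,0,0,30],
    [0,0,0,0,0,0,30],
    [0,0,0,0,0,0,30],
    [0,0,0,0,0,0,30],
    [0,0,0,0,0,0,30],
    [0,0,0,0,0,0,30],
    [0,0,0,0,0,0,30],
  ],
)

```text
t: 52.15
tool_pos: [0.6794, 0.0243, 0.1691]
tool_rot: [-179.9, -0.0, -172.6]
wrist_force: [0.7, -5.4, 1.2]
finger_gap: 0.0359
grip_force: 30.0
```

```bash
python3 - <<'E'
import numpy as np
th=np.linspace(1.85,0,25)
X=-140*np.cos(th)+11.5*np.sin(th); Z=140*np.sin(th)+11.5*np.cos(th)
print([[float(round(-(X[i+1]-X[i]),1)),float(round(-(Z[i+1]-Z[i]),1))] for i in range(24)])
E
```

```text
[[10.3, -3.4], [10.5, -2.6], [10.7, -1.8], [10.8, -1.0], [10.8, -0.2], [10.8, 0.7], [10.7, 1.5], [10.6, 2.3], [10.4, 3.1], [10.1, 3.9], [9.8, 4.7], [9.4, 5.4], [8.9, 6.1], [8.4, 6.8], [7.9, 7.4], [7.3, 8.0], [6.6, 8.6], [6.0, 9.0], [5.2, 9.5], [4.5, 9.8], [3.7, 10.2], [2.9, 10.4], [2.1, 10.6], [1.3, 10.7]]
```

carry_out(
  increments=[
    [0,0,0,10.3,0,-3.4,30],
    [0,0,0,10.5,0,-2.6,30],
    [0,0,0,10.7,0,-1.8,30],
    [0,0,0,10.8,0,-1,30],
    [0,0,0,10.8,0,-0.2,30],
    [0,0,0,10.8,0,0.7,30],
    [0,0,0,10.7,0,1.5,30],
    [0,0,0,10.6,0,2.3,30],
  ],
)

```text
t: 52.95
tool_pos: [0.5969, 0.0138, 0.175]
tool_rot: [-179.9, 0.3, -172.6]
wrist_force: [3.9, -5.8, 8.7]
finger_gap: 0.0357
grip_force: 30.0
```

carry_out(
  increments=[
    [0,0,0,10.4,0,3.1,30],
    [0,0,0,10.1,0,3.9,30],
    [0,0,0,9.8,0,4.7,30],
    [0,0,0,9.4,0,5.4,30],
    [0,0,0,8.9,0,6.1,30],
    [0,0,0,8.4,0,6.8,30],
    [0,0,0,7.9,0,7.4,30],
    [0,0,0,7.3,0,8,30],
  ],
)

```text
t: 53.75
tool_pos: [0.5205, 0.0041, 0.1287]
tool_rot: [-179.8, -0.2, -172.6]
wrist_force: [-9.0, -6.8, 15.0]
finger_gap: 0.0354
grip_force: 30.0
```

carry_out(
  increments=[
    [0,0,0,6.6,0,8.6,30],
    [0,0,0,6,0,9,30],
    [0,0,0,5.2,0,9.5,30],
    [0,0,0,4.5,0,9.8,30],
    [0,0,0,3.7,0,10.2,30],
    [0,0,0,2.9,0,10.4,30],
    [0,0,0,2.1,0,8,30],
    [0,0,0,1,0,6,30],
  ],
)

```text
t: 54.55
tool_pos: [0.4863, -0.0003, 0.0557]
tool_rot: [-179.8, -0.5, -172.6]
wrist_force: [-13.6, -5.2, 6.5]
finger_gap: 0.036
grip_force: 30.0
```

carry_out(
  increments=[
    [0,0,0,-3,0,2,93],
    [0,0,0,0,0,0,93],
    [0,0,0,0,0,0,93],
    [0,0,0,0,0,0,93],
    [0,0,0,0,0,-25,93],
    [0,0,0,0,0,-25,93],
    [0,0,0,0,0,0,0],
    [0,0,0,0,0,0,0],
  ],
)

```text
t: 55.35
tool_pos: [0.4948, 0.0014, 0.1051]
tool_rot: [-180.0, 0.1, -172.6]
wrist_force: [-0.2, 1.2, 0.9]
finger_gap: 0.0721
grip_force: 0.0
```

carry_out(
  increments=[
    [0,0,0,0,0,0,0],
    [0,0,0,0,0,0,0],
    [0,0,0,0,0,0,0],
    [0,0,0,0,0,0,0],
    [0,0,0,0,0,0,0],
    [0,0,0,0,0,0,0],
    [0,0,0,0,0,0,0],
    [0,0,0,0,0,0,0],
  ],
)

```text
t: 56.15
tool_pos: [0.4944, 0.0016, 0.1048]
tool_rot: [-180.0, -0.0, -172.6]
wrist_force: [-0.7, 0.1, 0.2]
finger_gap: 0.0082
grip_force: 0.0
```

```bash
python3 - <<'E'
from h import *
plan(.4925,.0,.074,187.4)
im,d,W=cloud('scene'); Q=incase(W); m=(abs(Q[...,1])<.13)&(abs(Q[...,0])<.05)&(Q[...,2]>.05)&(Q[...,2]<.1); p=Q[m]
A=np.c_[p[:,0],np.ones(len(p))]; print('lid tilt rad',-np.linalg.lstsq(A,p[:,2],rcond=None)[0], len(p))
E
```

```text
at [0.4944 0.0016 0.1048] [-180.    -0.  -172.6] gap 8.2 | turn tool z 0.0  shift x 2.1 y -1.4 z 30.8
lid tilt rad [ 0.17202075 -0.07496838] 2975
```

carry_out(
  increments=[
    [0,0,0,0,0,6,0],
    [0,0,0,0,0,6,0],
    [0,0,0,0.5,0,6,0],
    [0,0,0,0.5,0,6,0],
    [0,0,0,0,0,4,0],
    [0,0,0,0,0,3,0],
    [0,0,0,0,0,2,0],
    [0,0,0,0,0,0,0],
  ],
)

```text
t: 57.0
tool_pos: [0.4932, 0.0016, 0.0723]
tool_rot: [-179.9, 0.0, -172.6]
wrist_force: [-3.0, -0.4, 9.8]
finger_gap: 0.0003
grip_force: 5.0
```

carry_out(
  increments=[
    [0,0,0,0,0,1,0],
    [0,0,0,0,0,1,0],
    [0,0,0,0,0,1,0],
    [0,0,0,0,0,0,0],
    [0,0,0,0,0,0,0],
    [0,0,0,0,0,0,0],
    [0,0,0,0,0,0,0],
    [0,0,0,0,0,0,0],
  ],
)

```text
t: 57.8
tool_pos: [0.4933, 0.0016, 0.0719]
tool_rot: [-179.8, 0.1, -172.5]
wrist_force: [-12.5, -4.0, 55.2]
finger_gap: 0.0007
grip_force: 27.5
```

carry_out(
  increments=[
    [0,0,0,0,0,-10,0],
    [0,0,0,0,0,-25,0],
    [0,0,0,0,0,-40,0],
    [0,0,0,0,0,-40,0],
    [0,0,0,0,20,0,0],
    [0,0,0,0,40,0,0],
    [0,0,0,0,40,0,0],
    [0,0,0,0,40,0,0],
  ],
)

```text
t: 58.6
tool_pos: [0.4754, 0.1415, 0.184]
tool_rot: [180.0, 0.1, -172.7]
wrist_force: [0.7, 0.1, 0.6]
finger_gap: 0.0007
grip_force: 0.0
```

carry_out(
  increments=[
    [0,0,0,0,40,0,93],
    [0,0,0,0,40,0,93],
    [0,0,0,0,40,0,93],
    [0,0,0,0,20,0,93],
    [0,0,0,0,0,0,93],
    [0,0,0,0,0,0,93],
    [0,0,0,0,0,0,93],
    [0,0,0,0,0,0,93],
  ],
)

```text
t: 59.4
tool_pos: [0.4577, 0.2776, 0.1836]
tool_rot: [-180.0, -0.0, -172.7]
wrist_force: [-0.5, -0.7, 0.3]
finger_gap: 0.0598
grip_force: 0.0
```

```bash
python3 - <<'E'
from h import *
im,d,W=cloud('scene'); Q=incase(W); m=(abs(Q[...,1])<.13)&(abs(Q[...,0])<.05)&(Q[...,2]>.05)&(Q[...,2]<.1); p=Q[m]
A=np.c_[p[:,0],np.ones(len(p))]; print('lid tilt rad',-np.linalg.lstsq(A,p[:,2],rcond=None)[0], len(p))
s=im
im,d,W=cloud('top'); Q=incase(W); m=(abs(Q[...,1])<.13)&(abs(Q[...,0])<.05)&(Q[...,2]>.05)&(Q[...,2]<.1); p=Q[m]
A=np.c_[p[:,0],np.ones(len(p))]; print('top lid tilt',-np.linalg.lstsq(A,p[:,2],rcond=None)[0], len(p))
print('tape',rect(W,roi(390,190,432,260),.028,.06),'carton',rect(W,roi(433,185,482,260),.035,.06))
cv2.imwrite('pics/end.png',np.vstack([cv2.resize(im[80:320,30:510],(600,300)),cv2.resize(s[:, :],(400,300))[:, :400] if 0 else np.pad(cv2.resize(s,(400,300)),((0,0),(0,200),(0,0)))]))
E
```

```text
lid tilt rad [-0.00186639 -0.06453577] 2576
top lid tilt [ 0.00204906 -0.06181796] 3403
tape (array([ 511.8, -281. ]), array([59.7, 66.2]), 8.1, np.float64(37.9), 487) carton (array([ 554.9, -399.4]), array([60.9, 92.3]), 5.9, np.float64(47.2), 745)
```

View pics/end.png

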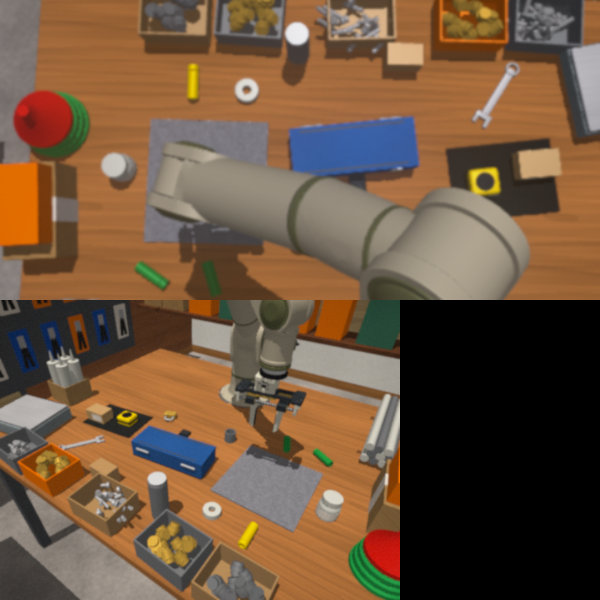

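carry_out(
  increments=[
    [0,0,8.3,0,0,0,93],
    [0,0,8.3,0,0,0,93],
    [0,0,8.3,0,0,0,93],
    [0,0,8.3,0,0,0,93],
    [0,0,8.3,0,0,0,93],
    [0,0,8.3,0,0,0,93],
    [0,0,8.3,0,0,0,93],
    [0,0,8.3,0,0,0,93],
  ],
)

```text
t: 60.3
tool_pos: [0.4575, 0.2786, 0.1839]
tool_rot: [180.0, 0.0, 120.6]
wrist_force: [-0.4, 0.0, -0.3]
finger_gap: 0.0931
grip_force: 0.0
```

carry_out(
  increments=[
    [0,0,8.3,0,0,0,93],
    [0,0,8.3,0,0,0,93],
    [0,0,8.3,0,0,0,93],
    [0,0,0,-30,1.5,0,93],
    [0,0,0,-42,1.5,0,93],
    [0,0,0,-42,1.5,0,93],
    [0,0,0,-42,1.5,0,93],
    [0,0,0,-42,1.5,0,93],
  ],
)

```text
t: 61.1
tool_pos: [0.4858, 0.081, 0.1839]
tool_rot: [180.0, 0.0, 96.1]
wrist_force: [-0.4, 1.0, -0.3]
finger_gap: 0.0931
grip_force: 0.0
```

carry_out(
  increments=[
    [0,0,0,-42,1.5,0,93],
    [0,0,0,-42,1.5,0,93],
    [0,0,0,-42,1.5,0,93],
    [0,0,0,-42,1.5,0,93],
    [0,0,0,-42,1.5,0,93],
    [0,0,0,-42,1.5,0,93],
    [0,0,0,-42,1.5,0,93],
    [0,0,0,-42,1.5,0,93],
  ],
)

```text
t: 61.9
tool_pos: [0.5332, -0.2521, 0.1839]
tool_rot: [180.0, 0.0, 96.1]
wrist_force: [1.3, -1.2, 0.3]
finger_gap: 0.093
grip_force: 0.0
```

carry_out(
  increments=[
    [0,0,0,-42,1.5,0,93],
    [0,0,0,-30,1.5,0,93],
    [0,0,0,-20,1.5,0,93],
    [0,0,0,0,0,0,93],
    [0,0,0,0,0,0,93],
    [0,0,0,0,0,0,93],
    [0,0,0,0,0,0,93],
    [0,0,0,0,0,0,93],
  ],
)

```text
t: 62.7
tool_pos: [0.548, -0.3398, 0.184]
tool_rot: [180.0, 0.0, 96.2]
wrist_force: [-0.1, -0.3, -0.1]
finger_gap: 0.093
grip_force: 0.0
```

```bash
python3 - <<'E'
from h import *
plan(.5545,-.3994,.031,96); print(observe()['q'].round(1))
im,d,W=wcloud()
m=(W[...,0]>.48)&(W[...,0]<.65)&(W[...,1]<-.33)&(W[...,1]>-.47); print('carton',rect(W,m,.043,.055))
im,d,W=cloud('top'); print('tape',rect(W,roi(390,190,432,260),.028,.06))
E
```

```text
at [ 0.548  -0.3398  0.184 ] [180.    0.   96.2] gap 93.0 | turn tool z 0.2  shift x -60.0 y 0.3 z 153.0
[ 44.   34.  -26.4 104.1  20.   46.6  13.8]
carton (array([ 551.3, -387.3]), array([60.4, 60.9]), 6.2, np.float64(48.6), 3807)
tape (array([ 511.7, -280.3]), array([59.5, 66.5]), 6.8, np.float64(37.8), 504)
```

carry_out(
  increments=[
    [0,0,0,-30,0,0,93],
    [0,0,0,-29,0,0,93],
    [0,0,0,0,0,35,93],
    [0,0,0,0,0,38,93],
    [0,0,0,0,0,35,93],
    [0,0,0,0,0,25,93],
    [0,0,0,0,0,14,93],
    [0,0,0,0,0,6,93],
  ],
  newtons=35,
)

```text
t: 63.6
tool_pos: [0.5538, -0.3989, 0.0296]
tool_rot: [-179.9, -0.1, 96.1]
wrist_force: [0.0, -0.1, 0.5]
finger_gap: 0.0932
grip_force: 0.0
```

carry_out(
  increments=[
    [0,0,0,0,0,0,93],
    [0,0,0,0,0,0,40],
    [0,0,0,0,0,0,40],
    [0,0,0,0,0,0,40],
    [0,0,0,0,0,0,40],
    [0,0,0,0,0,0,40],
    [0,0,0,0,0,0,40],
    [0,0,0,0,0,0,40],
  ],
)

```text
t: 64.4
tool_pos: [0.5541, -0.3996, 0.0313]
tool_rot: [-180.0, 0.0, 96.1]
wrist_force: [-1.6, 0.0, 5.9]
finger_gap: 0.06
grip_force: 35.0
```

carry_out(
  increments=[
    [0,0,0,0,0,-5,40],
    [0,0,0,0,0,-7,40],
    [0,0,-1.3,4,-9,0,40],
    [0,0,0,4,-9,0,40],
    [0,0,0,4,-9,0,40],
    [0,0,0,0,0,0,40],
    [0,0,0,0,0,6,40],
    [0,0,0,0,0,5,40],
  ],
)

```text
t: 65.2
tool_pos: [0.5262, -0.3909, 0.0314]
tool_rot: [180.0, 0.0, 97.4]
wrist_force: [-0.6, -0.3, -2.8]
finger_gap: 0.0596
grip_force: 35.0
```

carry_out(
  increments=[
    [0,0,0,0,0,0.5,40],
    [0,0,0,0,0,0,40],
    [0,0,0,0,0,0,93],
    [0,0,0,0,0,0,93],
    [0,0,0,0,0,0,93],
    [0,0,0,0,0,0,93],
    [0,0,0,0,0,0,93],
    [0,0,0,0,0,-25,93],
  ],
)

```text
t: 66.0
tool_pos: [0.5244, -0.3898, 0.054]
tool_rot: [-179.8, -0.2, 97.4]
wrist_force: [-0.6, 0.3, 0.5]
finger_gap: 0.0927
grip_force: 0.0
```

carry_out(
  increments=[
    [0,0,0,0,0,-40,93],
    [0,0,0,0,0,-45,93],
    [0,0,0,0,0,-45,93],
    [0,0,0,0,0,-20,93],
    [0,0,0,-40,0,0,93],
    [0,0,0,-40,0,0,93],
    [0,0,0,-40,0,0,93],
    [0,0,0,-40,0,0,93],
  ],
)

```text
t: 66.8
tool_pos: [0.5464, -0.551, 0.2066]
tool_rot: [-180.0, 0.0, 97.4]
wrist_force: [0.7, 0.1, 0.0]
finger_gap: 0.0931
grip_force: 0.0
```

carry_out(
  increments=[
    [0,0,0,-40,-10,0,93],
    [0,0,0,-40,-10,0,93],
    [0,0,0,0,0,0,93],
    [0,0,0,0,0,0,93],
    [0,0,0,0,0,0,93],
    [0,0,0,0,0,0,93],
    [0,0,0,0,0,0,93],
    [0,0,0,0,0,0,93],
  ],
)

```text
t: 67.6
tool_pos: [0.5375, -0.6307, 0.2067]
tool_rot: [180.0, 0.0, 97.5]
wrist_force: [1.0, 0.4, -0.9]
finger_gap: 0.0929
grip_force: 0.0
```

```bash
python3 - <<'E'
from h import *
im,d,W=cloud('top'); 
print('tape',rect(W,roi(390,190,432,260),.028,.06),'carton',rect(W,roi(433,185,482,260),.035,.06))
p=incase(W); m=(abs(p[...,1])<.13)&(abs(p[...,0])<.05)&(p[...,2]>.05)&(p[...,2]<.1); print(np.polyfit(p[m][:,0],p[m][:,2],1))
cv2.imwrite('pics/end2.png',im)
E
```

```text
tape (array([ 512. , -280.9]), array([59.9, 66.4]), 7.9, np.float64(37.9), 501) carton (array([ 527.8, -392. ]), array([60.6, 93.3]), 7.3, np.float64(47.4), 740)
[0.00199062 0.06176205]
```

View pics/end2.png

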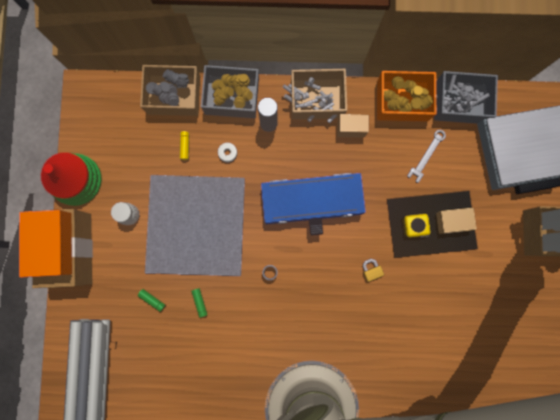

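The case at (313,198) is shut, the tape measure (417,226) and carton (457,220) lie side by side on the mat, the work mat is empty, and the other goods have not moved.

```bash
python3 -c "
from h import *
print(workorder.sign_off())"
```

```text
the job is handed in; nothing more can be done
None
```

The job is handed in: the carton and tape measure are side by side on the black mat, all three loose sockets (two slim, one fat) are in grooves of their own size, and the lid is fully shut; the carton was knocked aside on the mat during the run, so I set it back in line after shutting the lid.

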